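Find each paint pot's own lid

ROBOT

A 6-joint arm with a two-finger parallel gripper is mounted at the origin on the work surface. World frame = base frame: x ahead of the robot, y to its left, z up, the work surface at z = 0. Lengths are in m, angles in degrees, forces in N, time in s.
With the tool pointing down it reaches from about 0.35 to 0.85 m from the base axis. Payload 8.1 kg.
Tool frame: the origin (TCP) lies on the centre line of the jaws, within the pads' length; the fingertips stand 25 mm ahead of it and the grasp point (between the pads) lies 6 mm ahead of it; x points along the fingers, y is the direction in which the jaws open and shut, and the axes are right-handed (so a half turn about x gives the same grasp; the last joint's range is limited). The gripper opens to 85 mm and grips with 20 to 120 N. Pads are 22 mm wide; open, the fingers measure 114 mm over their backs; the gripper's body (76 mm by 85 mm) begins 54 mm behind the grasp point. The pads swing forward as they close: fully open they stand 13 mm farther back than shut.
Start: joints at [-71.757, 7.471, 85.268, -0, 87.261, -4.893], TCP at [0.236, -0.552, 0.256] pointing down, gripper open.
Joint ranges: [-169.43, 169.43], [-51.17, 129.36], [1.28, 143.12], [-76.62, 256.62], [0, 156.53], [-152.29, 152.29]. Speed limits (degrees/s): [136.94, 136.94, 159.86, 180, 180, 180].

INTERFACE

Orientations are given as [roll, pitch, yaw] about the fixed x, y, z axes, in that order (R = Rz(yaw) Ry(pitch) Rx(roll)).
In Python, from station import get_obs, capture, hand_in gives the robot as it stands.
- The arm moves only by the tool play_rows, never from a script. Its argument "motion" is a list of rows, each a list of 3 entries, a list of its own where there are three numbers: the gripper command: -1 is fully open, 1 is shut, values between are in proportion, then the shift along the tool's x, y, z in m, then the turn about the tool's x in rad. In form: [[fingers, [dx, dy, dz], spin], ...]. A call has 1 to 8 rows; each row shifts and turns the commanded pose from where the row before left it, along the tool's axes as they then stand; what a row does not reach is not made up. A row lasts 1/10 s, in which the tool goes at most 50 mm and 8.59 degrees, less where a joint would pass 70% of its speed; a pose out of reach is approached as far as the arm can. A call with a gripper value outside its range is refused whole. The fingers move at their own pace and stop on an object; "newtons" is the grip in N (left out, the last holds). Time passes only in rows, so rows that do not move let the fingers close. It gives the time, the measured TCP pose, the force and the opening at its end, in the units of the state.
- get_obs(): the state, without advancing time (a new reading comes with each control period).
- capture(name): name is "side" or "top" or "wrist"; returns a dict with "image" (480x640x3 uint8, blue, green, red), "fx", "fy", "cx", "cy" (pixels), "R" (3x3) and "t" (3): a world point X has camera coordinates R X + t. Camera axes: x right, y down, z forward; pixel columns grow to the right and rows downward; lengths in m; the calibration is good to about 2 mm. The wrist camera is an equidistant fisheye: a pixel r from the principal point sees the ray r / f radians off the axis. A picture is of the moment at which its call begins. There is no depth.
- hand_in(): hands the job in, once; it reports no verdict.
The state is a dict: "time_s": time; "joint_positions": joint angles; "joint_vel": joint speeds; "effort": joint torques, N m; "tcp_pos": TCP position; "eef_rot": TCP orientation; "contact_force": force on the tool from outside, world axes, zero at the start; "ft_torque": the same for the moment, N m; "grip_width": opening from 0.0 (shut) to 1.0 (fully open).
Only numpy, scipy, OpenCV 4.12 (cv2) and the standard library are available. Lean on these libraries where they do the work, as an engineer would, in place of code of your own. Each camera call takes 0.05 s, during which the arm holds its last target.

TASK

Close up the open paint pots at the end of the session: lift the sprung clamp arm until it stays open by itself and free the lid it holds, then try the look-alike lids until every pot has the one that screws down fully home (flat on the rim, grip bar in line with the pot's ribs). If a lid is left over, lay it the right way up in the wooden tray; leave the clamp open and leave the other art supplies where they are.

Things in the scene. Friction and masses are not known exactly. Their poses are not given: they have to be found in the camera images.
- pot_a: white paint pot 0.7 kg, its square foot (72 mm) loose in a well of the stand; shoulder 70 mm across at height 60, neck 43 mm across (54 over the thread), rim at 91 mm. Origin: centre of the underside; z up; x points to one of the two grey ribs on either side. Set a lid on with its bar 75 deg (60-90) counter-clockwise, from above, of the ribs' line, either way round.
- pot_b: like pot_a, thread at another depth. Thread of every pot: a lid set on comes to rest with its pins on the thread or its inside on the rim; turned clockwise the right lid sinks evenly 6 mm in 75 deg (1.5 mm play up and down) to a hard stop 2-3 deg past the ribs' line. Home: bar in line with the ribs, lid origin 65 mm above the pot's.
- pot_c: like pot_a, thread at another depth. On every pot a wrong lid either binds, its inside down on the rim, 25 deg or more short of the ribs' line, or turns all the way but stands 4 or 8 mm too high; turn it back counter-clockwise as far as it came before lifting it off. Two or three pots are present (None: absent), in any of three places.
- lid_1: black screw lid, 66 mm across, with a moulded grip bar 50 long x 12 wide x 22 mm tall across its top; crown top at 30, bar top at 52 mm, about 70 g. Origin: centre of the skirt's lower edge; z up; x along the bar. Two hidden pins inside the skirt, under the bar's ends.
- lid_2: looks like lid_1, same sizes and frame. The lids' pins sit at different depths (steps of 4 mm), so each goes fully home on one pot only; which one is not known and must be tried.
- lid_3: looks like lid_1, same sizes and frame. One of the three lids is under the clamp's pad at the start, the other two lie on the table.
- pot_a_seat (a point): point on pot_a's axis 65 mm above its origin: where the origin of a lid that is fully home lies
- pot_b_seat (a point): point on pot_b's axis 65 mm above its origin: where the origin of a lid that is fully home lies
- pot_c_seat (a point): point on pot_c's axis 65 mm above its origin: where the origin of a lid that is fully home lies
- clamp: steel hold-down clamp fixed to the table. Origin: on the table under the clamp's pad, at the centre of the held lid; z up; x points from the held lid to the hinge posts (the arm's free end points to -x)
- clamp_hinge (a point): the arm's hinge axis, 95 mm along the clamp's +x from its origin, 72 mm above the table; the axis is level, along the clamp's y
- clamp_handle (a point): point to grip on the black round handle bar (10 mm thick, 96 mm long, along the clamp's y) across the arm's free end: 32 mm to the clamp's +y side of the arm's middle (the arm is 18 mm wide), 155 mm from the hinge, 84 mm above the table when shut
- clamp_arm (a joint): angle of the clamp arm, rad: 0 when shut on a lid (pad on the grip bar's top), grows as the free end is lifted up and over towards +x of the clamp; stops at 1.75, its tip then 240 mm above the table. The spring pulls it shut (about 3 N at the handle) below about 1.0 and pulls it open, where it stays, beyond
- stand: wooden block 110 x 410 x 25 mm, long side along its y, fixed to the table, with three square wells 74 mm wide, 18 deep, at y = -150, 0 and 150 mm (floor 7 mm above the table); the pots stand in them, squared up with the block. Origin: centre of the underside
- tray: shallow open wooden tray, 130 x 130 mm outside, walls 5 mm thick and 18 mm high, floor 5 mm thick, fixed to the table. Origin: centre of the underside
- ink: small amber ink bottle, 38 mm across, 52 tall; not part of the job, leave it. Origin: underside
- gesso: big closed white tub, 84 mm across, 120 tall; not part of the job, leave it. Origin: underside
- tube_1: paint tube lying flat, about 100 x 30 x 18 mm; not part of the job, leave it. Origin: underside
- tube_2: another such tube; not part of the job, leave it. Origin: underside
- brush: paint brush 190 mm long lying flat; not part of the job, leave it. Origin: underside
- eraser: block eraser 55 x 28 x 14 mm; not part of the job, leave it. Origin: underside
Mind the look-alikes: they are no part of the job. Leave any blue look-alike of the clamp alone.

How it is judged:
By the outcome, as a careful person would: the job done as asked, in the order asked, and still so for the second after the job is handed in, with the robot touching nothing.
Of pot_a, pot_b, pot_c only 2 to 3 are there at a start; the rules pass over those that are not, and their reading is None.
At some moment in a run one of lid_1, lid_2, lid_3 may be knocked a few centimetres aside while the robot is not near it.
It also fails if it takes over 210 s, if anything falls off the work surface, if the arm or the gripper's body presses on something with over 40 N, if the wrist force passes 120 N, or if a joint passes its speed limit or range.

## Working session

There is one attempt and no reset: what is moved stays moved. The work goes in short steps, Python scripts to look and compute and a tool call to move; the robot and the scene stay as the last step left them, time stands still between calls to the robot, and variables do not carry over. Pictures are saved under pics/ and viewed, and the job is handed in when it is done.

Besides the shell and the picture viewer there is one more tool, called after "Call:" by a JSON object that holds its "api" and its "payload". play_rows: Moves the arm, as the interface text tells. Its arguments: {"type":"object","properties":{"motion":{"type":"array","items":{"type":"array"}},"newtons":{"type":"number"}},"required":["motion"]}

```bash
mkdir -p pics; ls; cat > h.py <<'E'
import numpy as np, cv2
from station import get_obs, capture, hand_in
def ray(c,u,v):
    R=np.array(c["R"]);t=np.array(c["t"])
    x=(u-c["cx"])/c["fx"];y=(v-c["cy"])/c["fy"]
    if c.get("fish"):
        r=np.hypot(x,y); s=np.sin(r)/r if r>1e-9 else 1
        d=np.array([x*s,y*s,np.cos(r)])
    else: d=np.array([x,y,1.])
    return -R.T@t, R.T@d
def onz(c,u,v,z):
    o,d=ray(c,u,v); return o+d*(z-o[2])/d[2]
def proj(c,X):
    p=np.array(c["R"])@np.array(X)+np.array(c["t"])
    if c.get("fish"):
        r=np.hypot(p[0],p[1]);th=np.arctan2(r,p[2]); k=th/r if r>1e-9 else 1
        return c["cx"]+c["fx"]*p[0]*k, c["cy"]+c["fy"]*p[1]*k
    return c["cx"]+c["fx"]*p[0]/p[2], c["cy"]+c["fy"]*p[1]/p[2]
def cap(n,f=None):
    c=capture(n)
    if n=="wrist": c["fish"]=1
    if f: cv2.imwrite("pics/"+f+".png",c["image"])
    return c
E
python3 - <<'E'
from h import *
for n in("top","side","wrist"):
    c=cap(n,n+"0"); print(n,c["fx"],c["cx"],c["cy"],(-np.array(c["R"]).T@np.array(c["t"])).round(3),np.array(c["R"]).round(3).tolist())
o=get_obs();print(o)
E
```

```text
pics
top 551.0260725301207 308.1616501736277 237.6996725842105 [ 0.407 -0.028  1.475] [[-0.029, -1.0, 0.0], [-0.998, 0.029, -0.048], [0.048, -0.001, -0.999]]
side 571.3492483676405 310.0272159020138 250.62677130912866 [0.151 0.706 1.013] [[-0.902, -0.431, -0.002], [-0.331, 0.695, -0.638], [0.277, -0.575, -0.77]]
wrist 371.64829954431775 314.83522626906387 244.72494546440225 [ 0.3   -0.524  0.373] [[0.393, -0.92, -0.001], [-0.884, -0.378, 0.274], [-0.253, -0.107, -0.962]]
{'time_s': 0.15, 'joint_positions': array([-7.17566788e+01,  7.50854200e+00,  8.53157224e+01,  8.67391011e-04,
        8.72615079e+01, -4.89393097e+00]), 'joint_vel': array([ 0.05408513, -0.13810433, -0.20262041,  0.00952924, -0.09101346,
        0.05578126]), 'effort': array([ 1.65149945e-04, -5.70063472e+01, -5.01158810e+01, -1.69906402e-04,
        9.63719795e-03,  3.96551195e-05]), 'tcp_pos': array([ 0.23565418, -0.55135705,  0.25544277]), 'eef_rot': array([-95.47262393,  89.91422335, 107.6645861 ]), 'contact_force': array([ 0.41307354, -0.03150204, -0.51455056]), 'ft_torque': array([-0.02865727,  0.05706729, -0.03606796]), 'grip_width': 0.9982064992443682}
```

View pics/top0.png

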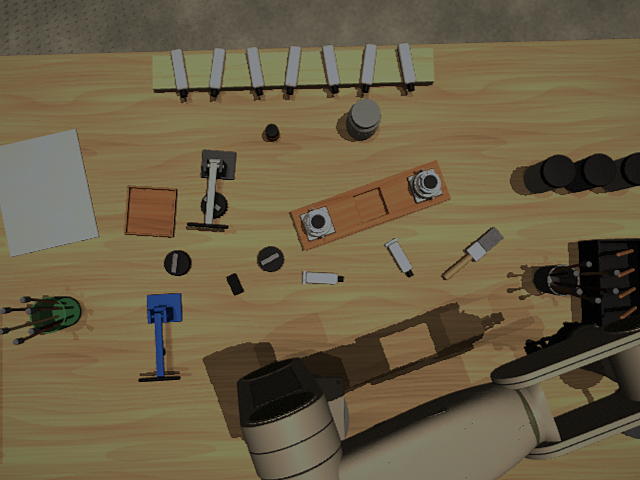

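View pics/side0.png

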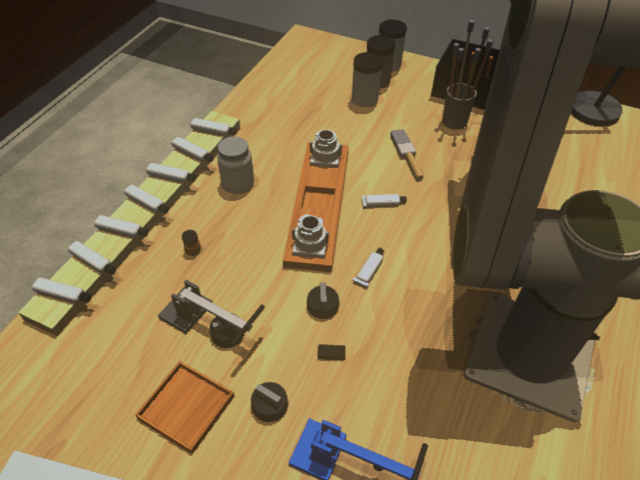

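View pics/wrist0.png

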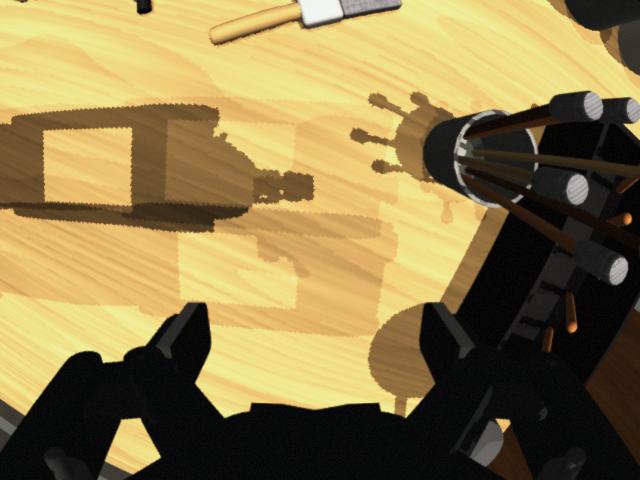

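```bash
python3 - <<'E'
from h import *
t=cv2.imread("pics/top0.png")
a=cv2.resize(t[140:300,120:290],None,fx=4.4,fy=3.6,interpolation=cv2.INTER_CUBIC)
a=cv2.resize(t[140:300,110:310],None,fx=3.7,fy=3.7,interpolation=cv2.INTER_CUBIC);cv2.imwrite("pics/c1.png",a)
a=cv2.resize(t[150:260,285:455],None,fx=4.7,fy=4.7,interpolation=cv2.INTER_CUBIC);cv2.imwrite("pics/c2.png",a)
E
```

```text
(no output)
```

View pics/c1.png

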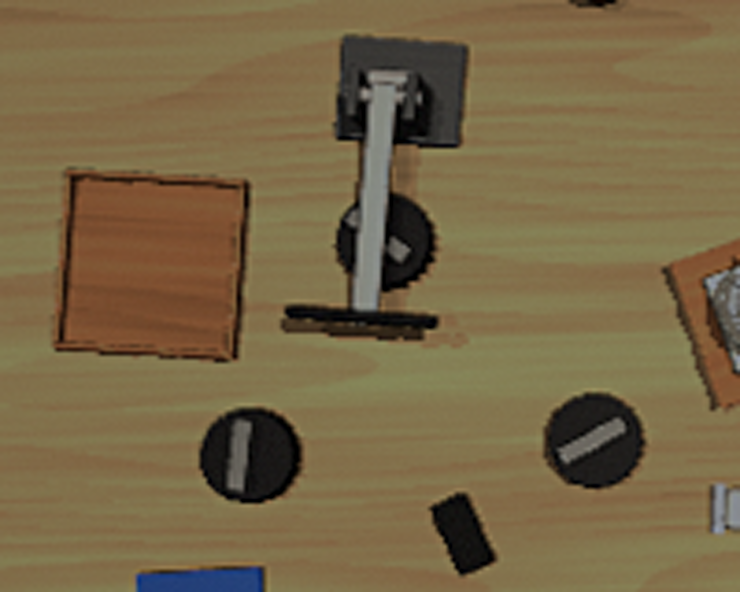

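View pics/c2.png

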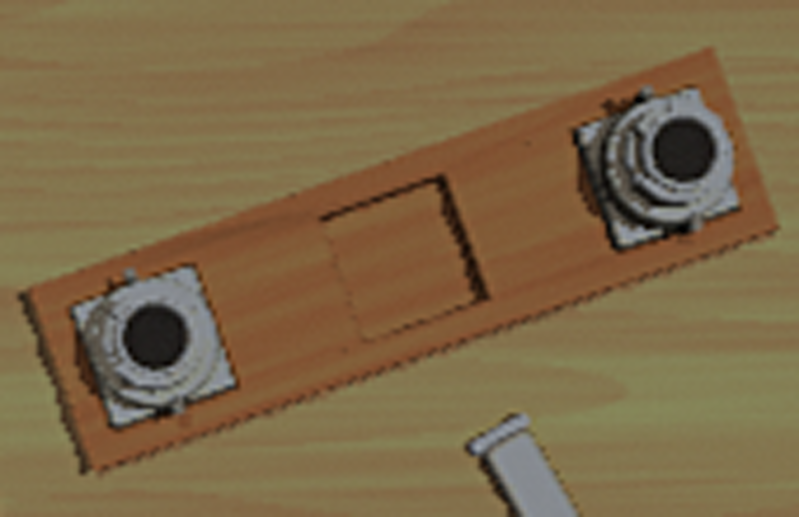

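```bash
python3 - <<'E'
from h import *
c=cap("top")
f=lambda p,z,s,o:onz(c,p[0]/s+o[0],p[1]/s+o[1],z)
P=[f(p,.025,4.7,(285,150)) for p in[(22,290),(712,48),(778,228),(88,472)]]
for p in P: print("corner",p.round(4))
C=np.mean(P,0);ux=((P[0]-P[3])+(P[1]-P[2]));uy=(P[0]-P[1])+(P[3]-P[2])
print("stand",C,np.linalg.norm(ux)/2,np.linalg.norm(uy)/2,np.degrees(np.arctan2(ux[1],ux[0])),np.degrees(np.arctan2(uy[1],uy[0]))-90)
for p in[(157,336),(685,150)]: print("rim",f(p,.098,4.7,(285,150)))
g=lambda p,z:f(p,z,3.7,(110,140))
print("handle",g((285,312),.084),g((437,322),.084))
print("arm",g((385,90),.080),g((367,300),.084))
print("lids crown",g((249,455),.02),g((595,441),.02),g((387,241),.02))
print("bar1",g((242,420),.052),g((237,490),.052));print("bar2",g((560,456),.052),g((624,424),.052));print("barc",g((350,218),.052),g((405,252),.052))
print("tray",np.mean([g(p,.018) for p in[(67,172),(248,182),(235,360),(55,348)]],0),g((67,172),.018)-g((248,182),.018))
# crowns by mask
im=c["image"];hsv=cv2.cvtColor(im,cv2.COLOR_BGR2HSV)
E
```

```text
corner [0.5472 0.0166 0.025 ]
corner [ 0.6729 -0.3763  0.025 ]
corner [ 0.5699 -0.4093  0.025 ]
corner [ 0.4439 -0.0175  0.025 ]
stand [ 0.55849368 -0.19664739  0.025     ] 0.10848259081369306 0.4120600390547588 18.031801532091105 17.78637166456926
rim [ 0.51345739 -0.05689575  0.098     ]
rim [ 0.60501296 -0.34214983  0.098     ]
handle [0.51693764 0.27525555 0.084     ] [0.50709031 0.17151858 0.084     ]
arm [0.66864818 0.20442961 0.08      ] [0.52354627 0.21904592 0.084     ]
lids crown [0.42058612 0.31672444 0.02      ] [0.42344293 0.06994787 0.02      ] [0.57087713 0.21524318 0.02      ]
bar1 [0.44481625 0.31359797 0.052     ] [0.39617394 0.31791646 0.052     ]
bar2 [0.41333585 0.09244618 0.052     ] [0.43434186 0.04726538 0.052     ]
barc [0.58420356 0.23548446 0.052     ] [0.55917031 0.19744637 0.052     ]
tray [0.55847692 0.38489767 0.018     ] [0.0109747  0.12988476 0.        ]
```

```bash
cat >> h.py <<'E'
from scipy.spatial.transform import Rotation as Ro
def st():
    o=get_obs(); R=Ro.from_euler("xyz",o["eef_rot"],degrees=True).as_matrix()
    return o,np.array(o["tcp_pos"]),R
def plan(pos,yaw=None):
    """total tool-frame shift (after spin done first) and spin rad to get to pos, jaw yaw deg (mod 180, nearest)"""
    o,p,R=st(); a=np.degrees(np.arctan2(R[1,1],R[0,1])); s=0
    if yaw is not None:
        d=(yaw-a+90)%180-90; s=-np.radians(d)
    R2=R@Ro.from_rotvec([s,0,0]).as_matrix()
    D=np.array(pos)-p
    print("t",round(o["time_s"],2),"tcp",p.round(4),"jawyaw",round(a,2),"q6",round(o["joint_positions"][5],1),"F",np.round(o["contact_force"],1),"gw",round(o["grip_width"],3))
    print(" spin rad",round(s,4)," shift before-spin frame",(R.T@D).round(4)," after-spin frame",(R2.T@D).round(4))
E
python3 -c "
from h import *
plan([.515,.255,.25],-5.5);o,p,R=st();print(R.round(3))"
```

```text
t 0.2 tcp [ 0.2356 -0.5514  0.2556] jawyaw -66.86 q6 -4.9 F [ 0.4 -0.1  0.3] gw 0.997
 spin rad -1.071  shift before-spin frame [ 0.0064 -0.6318 -0.5737]  after-spin frame [ 0.0064  0.2008 -0.8295]
[[-0.     0.393 -0.92 ]
 [ 0.001 -0.92  -0.393]
 [-1.    -0.001 -0.   ]]
```

Call:
{"api": "play_rows", "payload": {"motion": [[-1,[0,-0.035,-0.032],0],[-1,[0,-0.035,-0.032],0],[-1,[0,-0.035,-0.032],0],[-1,[0,-0.035,-0.032],0],[-1,[0,-0.035,-0.032],0],[-1,[0,-0.035,-0.032],0],[-1,[0,-0.035,-0.032],0],[-1,[0,-0.035,-0.032],0]]}}

```text
time_s: 1.0
tcp_pos: [0.3613, -0.1919, 0.2563]
eef_rot: [131.4, 90.0, -25.5]
contact_force: [1.6, -0.2, -0.1]
grip_width: 0.999
```

Call:
{"api": "play_rows", "payload": {"motion": [[-1,[0,-0.035,-0.032],0],[-1,[0,-0.035,-0.032],0],[-1,[0,-0.035,-0.032],0],[-1,[0,-0.035,-0.032],0],[-1,[0,-0.035,-0.032],0],[-1,[0,-0.035,-0.032],0],[-1,[0,-0.035,-0.032],0],[-1,[0,-0.035,-0.032],0]]}}

```text
time_s: 1.8
tcp_pos: [0.4868, 0.1666, 0.2562]
eef_rot: [140.4, 90.0, -16.5]
contact_force: [1.4, -1.2, 0.3]
grip_width: 1.001
```

```bash
python3 -c "
from h import *
plan([.515,.255,.19],-5.5);cap('wrist','w1')"
```

```text
t 1.8 tcp [0.4868 0.1666 0.2562] jawyaw -66.84 q6 80.0 F [ 1.4 -1.2  0.3] gw 1.001
 spin rad -1.0706  shift before-spin frame [ 0.0662 -0.0702 -0.0607]  after-spin frame [ 0.0662  0.0196 -0.0908]
```

View pics/w1.png

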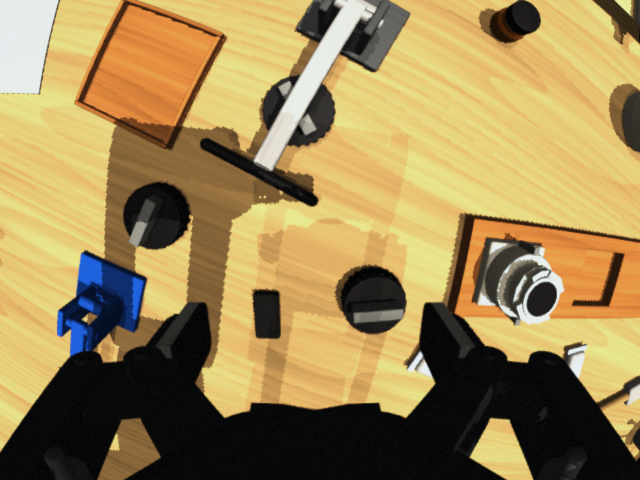

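```bash
python3 -c "
from h import *
c=cap('wrist')
for p in [(204,144),(314,201)]: print('handle',onz(c,*p,.084))
print('lid L',onz(c,158,216,.03),onz(c,366,298,.03),onz(c,299,108,.03))
print('bars',onz(c,155,200,.052),onz(c,136,243,.052),onz(c,356,318,.052),onz(c,402,312,.052))
print('rim',onz(c,541,299,.098))
print('ends gray arm',onz(c,265,166,.08))
"
```

```text
handle [0.51710687 0.28074887 0.084     ]
handle [0.50829539 0.18209639 0.084     ]
lid L [0.42681967 0.31745712 0.03      ] [0.43057928 0.09158452 0.03      ] [0.574316   0.22562356 0.03      ]
bars [0.44814945 0.3175032  0.052     ] [0.3998689  0.32461261 0.052     ] [0.41538633 0.09804475 0.052     ] [0.43836669 0.05868183 0.052     ]
rim [ 0.51462227 -0.04532243  0.098     ]
ends gray arm [0.51843337 0.22859834 0.08      ]
```

```bash
python3 -c "
from h import *
c=cap('wrist','w2');c=cap('wrist','w2');o,p,R=st();print(p)
for a in ([.517,.275,.084],[.507,.1715,.084],[.5135,-.055,.098]): print(proj(c,a))
print(proj(c,[.521,.283,.084]))
"
```

```text
[0.48619191 0.16522485 0.25559896]
(np.float64(204.12152768341707), np.float64(141.99621796914255))
(np.float64(319.3771283751386), np.float64(202.94636081254112))
(np.float64(543.1019758758257), np.float64(299.778036370473))
(np.float64(197.0651022552856), np.float64(133.88436188384907))
```

View pics/w2.png

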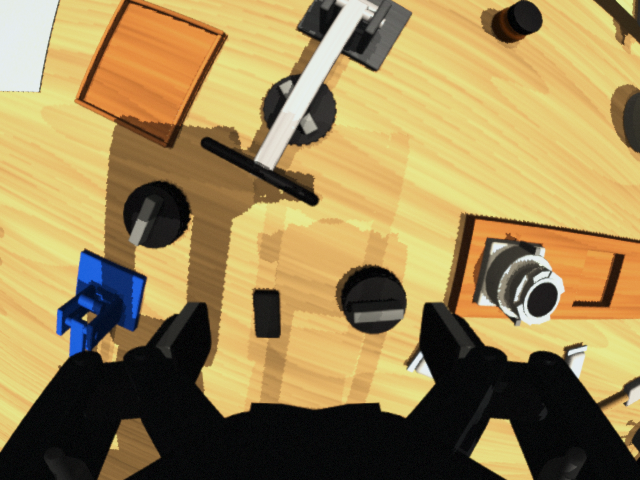

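```bash
python3 -c "
from h import *
plan([.515,.255,.19],-5.5)"
```

```text
t 2.0 tcp [0.4862 0.1652 0.2556] jawyaw -66.72 q6 79.8 F [-0.9 -0.3 -0. ] gw 0.995
 spin rad -1.0684  shift before-spin frame [ 0.0655 -0.0711 -0.0621]  after-spin frame [ 0.0655  0.0202 -0.0922]
```

Call:
{"api": "play_rows", "payload": {"motion": [[-1,[0,-0.024,-0.021],0],[-1,[0,-0.024,-0.021],0],[-1,[0,-0.023,-0.02],0],[-1,[0,0,0],-0.14],[-1,[0,0,0],-0.14],[-1,[0,0,0],-0.14],[-1,[0,0,0],-0.14],[-1,[0,0,0],-0.14]]}}

```text
time_s: 2.8
tcp_pos: [0.5158, 0.2521, 0.2565]
eef_rot: [48.0, 90.0, -68.5]
contact_force: [-0.8, 0.5, 0.1]
grip_width: 0.999
```

Call:
{"api": "play_rows", "payload": {"motion": [[-0.6,[0.02,0,0],-0.14],[-0.6,[0.02,0,0],-0.14],[-0.6,[0.02,0,0],-0.09],[-0.6,[0,0,0],0],[-0.6,[0,0,0],0]]}}

```text
time_s: 3.3
tcp_pos: [0.5156, 0.2528, 0.1966]
eef_rot: [-45.6, 90.0, -141.4]
contact_force: [0.0, -0.8, -0.6]
grip_width: 0.802
```

```bash
python3 -c "
from h import *
plan([.515,.255,.09],-5.5);c=cap('wrist','w3')"
```

```text
t 3.3 tcp [0.5156 0.2528 0.1966] jawyaw -5.81 q6 26.8 F [ 0.  -0.8 -0.6] gw 0.802
 spin rad -0.0054  shift before-spin frame [ 0.1066 -0.0008 -0.0022]  after-spin frame [ 0.1066 -0.0008 -0.0022]
```

View pics/w3.png

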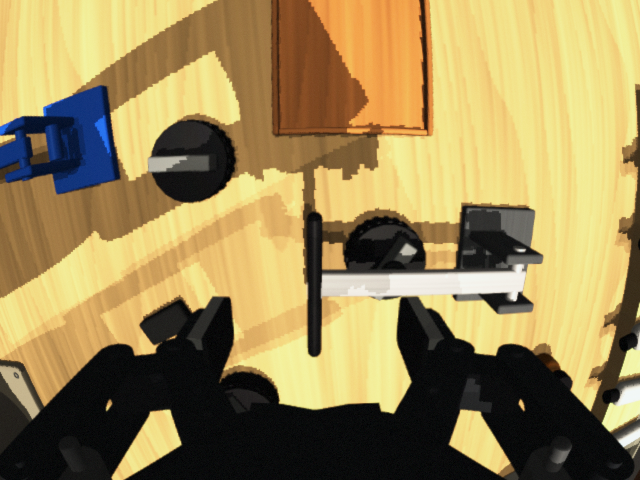

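Call:
{"api": "play_rows", "payload": {"motion": [[-0.6,[0.027,0,0],0],[-0.6,[0.027,0,0],0],[-0.6,[0.027,0,0],0],[-0.6,[0.025,0,-0.002],0],[-0.6,[0,0,0],0],[-0.6,[0,0,0],0]], "newtons": 30}}

```text
time_s: 3.95
tcp_pos: [0.5165, 0.2561, 0.0917]
eef_rot: [113.9, 89.9, 18.3]
contact_force: [-0.4, 0.2, 0.8]
grip_width: 0.801
```

Call:
{"api": "play_rows", "payload": {"motion": [[1,[0,0,0],0],[1,[0,0,0],0],[1,[0,0,0],0],[1,[0,0,0],0],[1,[0,0,0],0],[1,[0,0,0],0]], "newtons": 30}}

```text
time_s: 4.55
tcp_pos: [0.5157, 0.2563, 0.0911]
eef_rot: [-128.5, 90.0, 136.0]
contact_force: [-3.7, -0.7, 6.3]
grip_width: 0.104
```

```bash
python3 -c "
from h import *
plan([.515,.255,.09],-5.5);c=cap('wrist','w4')
prev=np.zeros(2);b=np.arctan2(.012,.155)
for th in np.arange(0,1.72,.1):
  q=np.array([-.1555*np.cos(b+th),.1555*np.sin(b+th)])
  if th>0: print(round(th,2),'dx',round((q-prev)[0],4),'dz',round((q-prev)[1],4))
  prev=q
"
```

```text
t 4.55 tcp [0.5157 0.2563 0.0911] jawyaw -5.56 q6 26.9 F [-3.7 -0.7  6.3] gw 0.104
 spin rad -0.001  shift before-spin frame [ 0.0011 -0.0006  0.0013]  after-spin frame [ 0.0011 -0.0006  0.0013]
0.1 dx 0.002 dz 0.0154
0.2 dx 0.0035 dz 0.0151
0.3 dx 0.005 dz 0.0147
0.4 dx 0.0064 dz 0.0141
0.5 dx 0.0078 dz 0.0134
0.6 dx 0.0091 dz 0.0126
0.7 dx 0.0103 dz 0.0116
0.8 dx 0.0114 dz 0.0105
0.9 dx 0.0124 dz 0.0093
1.0 dx 0.0133 dz 0.008
1.1 dx 0.014 dz 0.0067
1.2 dx 0.0146 dz 0.0052
1.3 dx 0.0151 dz 0.0037
1.4 dx 0.0154 dz 0.0022
1.5 dx 0.0155 dz 0.0007
1.6 dx 0.0155 dz -0.0009
1.7 dx 0.0154 dz -0.0024
```

View pics/w4.png

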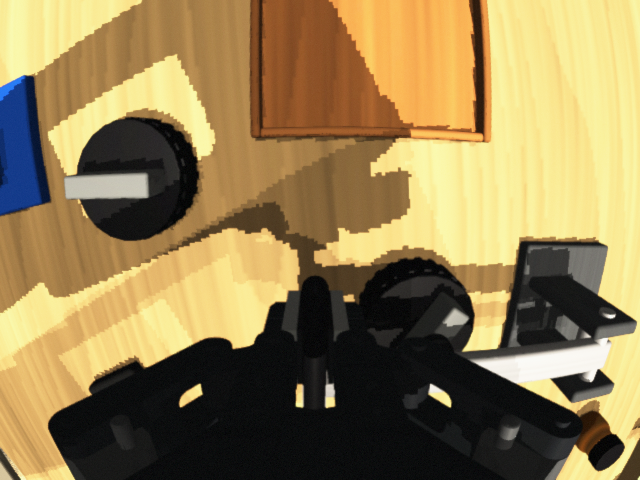

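Call:
{"api": "play_rows", "payload": {"motion": [[1,[-0.0154,0.002,0],0],[1,[-0.0151,0.0035,0],0],[1,[-0.0147,0.005,0],0],[1,[-0.0141,0.0064,0],0],[1,[-0.0134,0.0078,0],0],[1,[-0.0126,0.0091,0],0]]}}

```text
time_s: 5.2
tcp_pos: [0.5478, 0.2529, 0.1769]
eef_rot: [-81.2, 89.7, -176.7]
contact_force: [-12.7, 0.9, 5.0]
grip_width: 0.101
```

```bash
python3 -c "
from h import *
plan([.515,.255,.09],-5.5);c=cap('side','s4')"
```

```text
t 5.2 tcp [0.5478 0.2529 0.1769] jawyaw -5.53 q6 25.4 F [-12.7   0.9   5. ] gw 0.101
 spin rad -0.0005  shift before-spin frame [ 0.087  -0.0325  0.001 ]  after-spin frame [ 0.087  -0.0325  0.001 ]
```

View pics/s4.png

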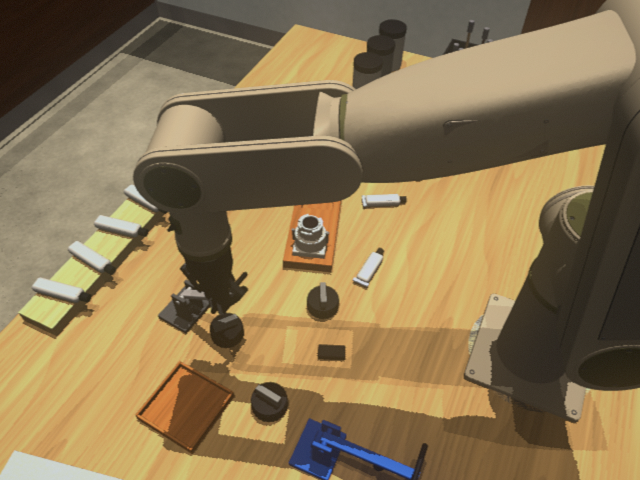

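Call:
{"api": "play_rows", "payload": {"motion": [[1,[-0.0116,0.0103,0],0],[1,[-0.0105,0.0114,0],0],[1,[-0.0093,0.0124,0],0],[1,[-0.008,0.0133,0],0],[1,[-0.0067,0.014,0],0],[1,[-0.0052,0.0146,0],0]]}}

```text
time_s: 5.85
tcp_pos: [0.6265, 0.2449, 0.2302]
eef_rot: [94.5, 89.8, -1.1]
contact_force: [1.4, -0.5, -4.8]
grip_width: 0.1
```

Call:
{"api": "play_rows", "payload": {"motion": [[1,[-0.0037,0.0151,0],0],[1,[-0.0022,0.0154,0],0],[1,[-0.0007,0.0155,0],0],[1,[0.0009,0.0155,0],0],[1,[0,0,0],0]]}}

```text
time_s: 6.35
tcp_pos: [0.6888, 0.2385, 0.2342]
eef_rot: [96.7, 89.8, 1.0]
contact_force: [2.5, -1.3, 2.5]
grip_width: 0.101
```

Call:
{"api": "play_rows", "payload": {"motion": [[-0.4,[0,0,0],0],[-0.4,[0,0,0],0],[-0.4,[0,0,0],0],[-0.4,[-0.03,0,0],0],[-0.4,[-0.03,0,0],0],[-0.4,[0,-0.04,0],0],[-0.4,[0,-0.04,0],0],[-0.4,[0,-0.04,0],0]]}}

```text
time_s: 7.15
tcp_pos: [0.5652, 0.2512, 0.2926]
eef_rot: [-121.6, 90.0, 142.9]
contact_force: [-0.4, -0.6, 0.6]
grip_width: 0.7
```

Call:
{"api": "play_rows", "payload": {"motion": [[-0.4,[0,-0.03,0],0],[-0.4,[0,-0.03,0],0],[-0.4,[0,0,0],0]]}}

```text
time_s: 7.45
tcp_pos: [0.5036, 0.2577, 0.2929]
eef_rot: [-96.9, 89.9, 167.7]
contact_force: [1.0, -0.6, 0.4]
grip_width: 0.699
```

```bash
python3 -c "
from h import *
plan([.515,.255,.09],-5.5);c=cap('wrist');c=cap('wrist','w5');cap('side','s5')"
```

```text
t 7.45 tcp [0.5036 0.2577 0.2929] jawyaw -5.42 q6 27.3 F [ 1.  -0.6  0.4] gw 0.699
 spin rad 0.0014  shift before-spin frame [0.2028 0.0118 0.0016]  after-spin frame [0.2028 0.0118 0.0016]
```

View pics/w5.png

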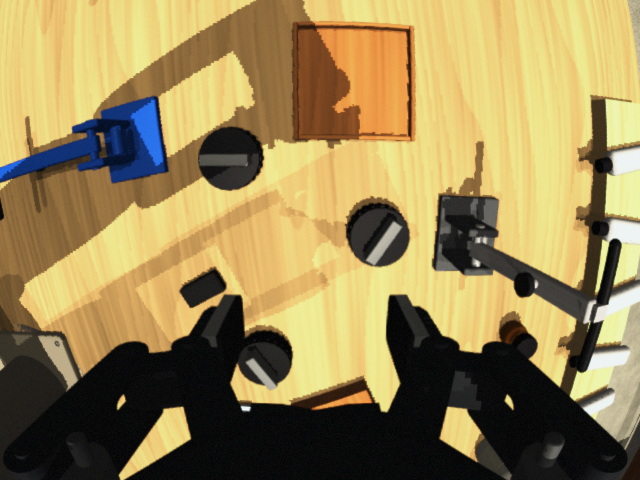

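View pics/s5.png

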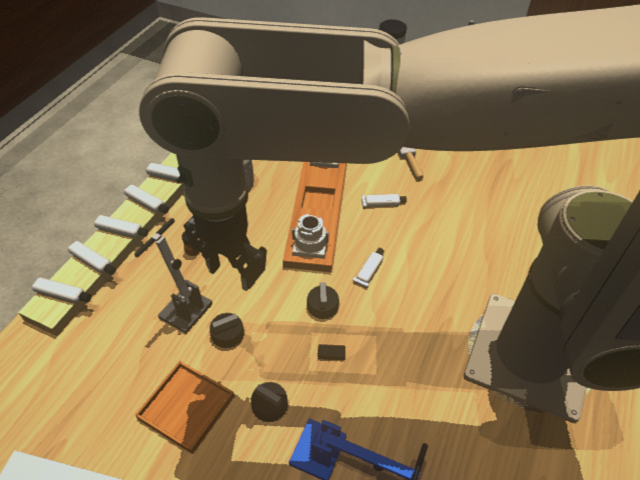

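```bash
cat >> h.py <<'E'
def bar(c,u,v,r=45,z=.052,vmin=110):
    """bar top near pixel: low-saturation bright blob -> centre, yaw, length"""
    im=c["image"];h=cv2.cvtColor(im,cv2.COLOR_BGR2HSV)
    m=((h[...,1]<70)&(h[...,2]>vmin)).astype(np.uint8)
    w=np.zeros_like(m);cv2.circle(w,(int(u),int(v)),r,1,-1);m&=w
    n,l,s,ce=cv2.connectedComponentsWithStats(m)
    if n<2: print("none");return
    i=1+np.argmax(s[1:,4]); ct=cv2.findContours((l==i).astype(np.uint8),0,1)[0][0]
    P=np.array([onz(c,*q[0],z)[:2] for q in ct]); (x,y),(a,b),t=cv2.minAreaRect((P*1000).astype(np.float32))
    if a<b: t+=90;a,b=b,a
    print("bar",round(x/1000,4),round(y/1000,4),"yaw",round(t%180,1),"L",round(a),"W",round(b),"px",ce[i].round())
E
python3 -c "
from h import *
c=cap('wrist');
for p in((231,158),(378,235),(264,358)): bar(c,*p,r=38)
t=cap('top','t5')
for p in((177,263),(270,258),(213,203)): bar(t,*p,r=16,vmin=75)
a=cv2.resize(c['image'][110:400,170:430],None,fx=2.2,fy=2.2);cv2.imwrite('pics/c5.png',a)
"
```

```text
bar 0.4429 0.311 yaw 128.3 L 1 W 1 px [243. 165.]
bar 0.5719 0.2192 yaw 51.3 L 49 W 11 px [382. 243.]
bar 0.4242 0.0721 yaw 116.8 L 49 W 11 px [259. 374.]
bar 0.4216 0.3056 yaw 20.0 L 81 W 33 px [179. 263.]
bar 0.4251 0.0706 yaw 117.4 L 49 W 10 px [270. 258.]
bar 0.5734 0.2169 yaw 51.5 L 47 W 9 px [212. 203.]
```

View pics/c5.png

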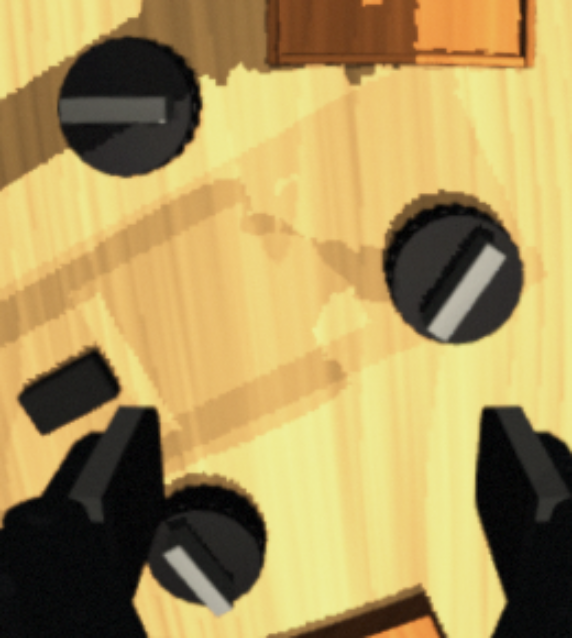

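```bash
python3 -c "
from h import *
plan([.5725,.218,.059],-38.6)"
```

```text
t 7.7 tcp [0.5079 0.2568 0.2928] jawyaw -5.58 q6 27.2 F [ 0.1 -0.3  0.4] gw 0.7
 spin rad 0.5763  shift before-spin frame [0.2338 0.068  0.0323]  after-spin frame [ 0.2338  0.0746 -0.01  ]
```

Call:
{"api": "play_rows", "payload": {"motion": [[-0.4,[0.01,0.034,0.016],0],[-0.4,[0.01,0.034,0.016],0],[-0.4,[0.035,0,0],0.144],[-0.4,[0.035,0,0],0.144],[-0.4,[0.035,0,0],0.144],[-0.4,[0.034,0,0],0.144],[-0.4,[0,0,0],0],[-0.4,[0,0,0],0]]}}

```text
time_s: 8.5
tcp_pos: [0.5719, 0.218, 0.1333]
eef_rot: [-34.0, 89.9, -162.4]
contact_force: [0.1, 0.2, 1.0]
grip_width: 0.698
```

```bash
python3 -c "
from h import *
plan([.5725,.218,.059],-38.6)
c=cap('wrist','w6');print(proj(c,[.5725,.218,.052]));bar(c,*proj(c,[.5725,.218,.052]),r=70)"
```

```text
t 8.5 tcp [0.5719 0.218  0.1333] jawyaw -38.34 q6 54.4 F [0.1 0.2 1. ] gw 0.698
 spin rad 0.0045  shift before-spin frame [ 0.0743  0.0006 -0.0005]  after-spin frame [ 0.0743  0.0006 -0.0005]
(np.float64(315.5693281423272), np.float64(265.11766594747417))
bar 0.5665 0.2123 yaw 51.7 L 30 W 11 px [314. 278.]
```

View pics/w6.png

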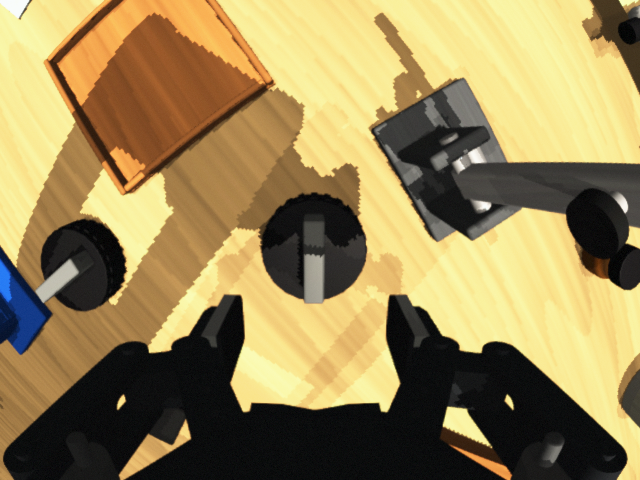

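```bash
python3 -c "
from h import *
c=cap('wrist')
a,b=onz(c,314,214,.052),onz(c,314,303,.052);print(a,b,(a+b)/2,np.linalg.norm(a-b))"
```

```text
[0.59123504 0.24183379 0.052     ] [0.55799735 0.19988106 0.052     ] [0.5746162  0.22085742 0.052     ] 0.05352359540550162
```

Call:
{"api": "play_rows", "payload": {"motion": [[-0.4,[0.03,0.0005,-0.0015],0],[-0.4,[0.03,0,0],0],[-0.4,[0.014,0,0],0],[-0.4,[0,0,0],0],[-0.4,[0,0,0],0]]}}

```text
time_s: 9.1
tcp_pos: [0.5742, 0.2196, 0.0614]
eef_rot: [145.2, 89.9, 16.6]
contact_force: [0.2, -0.1, -0.4]
grip_width: 0.699
```

Call:
{"api": "play_rows", "payload": {"motion": [[1,[0,0,0],0],[1,[0,0,0],0],[1,[0,0,0],0],[1,[0,0,0],0],[1,[0,0,0],0],[1,[0,0,0],0]], "newtons": 50}}

```text
time_s: 9.7
tcp_pos: [0.5739, 0.2195, 0.0608]
eef_rot: [144.7, 89.9, 16.2]
contact_force: [-0.1, -0.2, 6.6]
grip_width: 0.126
```

Call:
{"api": "play_rows", "payload": {"motion": [[1,[-0.03,0,0],0],[1,[-0.04,0,0],0],[1,[-0.04,0,0],0],[1,[-0.04,0,0],0],[1,[-0.03,0,0],0]]}}

```text
time_s: 10.2
tcp_pos: [0.5735, 0.2194, 0.2426]
eef_rot: [145.0, 89.9, 16.4]
contact_force: [0.5, 1.2, -0.4]
grip_width: 0.128
```

```bash
python3 -c "
from h import *
plan([.513,-.055,.24],2.9);c=cap('wrist','w7')"
```

```text
t 10.2 tcp [0.5735 0.2194 0.2426] jawyaw -38.56 q6 54.7 F [ 0.5  1.2 -0.4] gw 0.128
 spin rad -0.7235  shift before-spin frame [0.0023 0.1237 0.2523]  after-spin frame [ 0.0023 -0.0743  0.271 ]
```

View pics/w7.png

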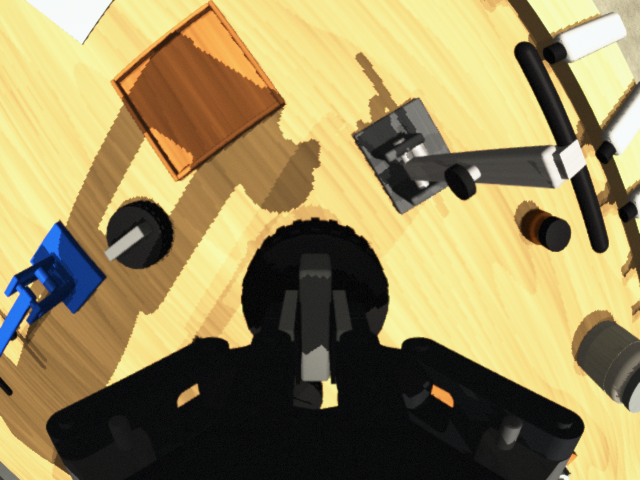

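Call:
{"api": "play_rows", "payload": {"motion": [[1,[0,0.0206,0.042],0],[1,[0,0.0206,0.042],0],[1,[0,0.0206,0.042],0],[1,[0,0.0206,0.042],0],[1,[0,0.0206,0.042],0],[1,[0,0.0206,0.042],0],[1,[0,0,0],-0.145],[1,[0,0,0],-0.145]]}}

```text
time_s: 11.05
tcp_pos: [0.5121, -0.0566, 0.2392]
eef_rot: [-74.8, 90.0, 173.4]
contact_force: [-0.8, 0.2, -0.8]
grip_width: 0.125
```

Call:
{"api": "play_rows", "payload": {"motion": [[1,[0,0,0],-0.145],[1,[0,0,0],-0.145],[1,[0,0,0],-0.145],[1,[0,0,0],0],[1,[0,0,0],0]]}}

```text
time_s: 11.55
tcp_pos: [0.5125, -0.0548, 0.2393]
eef_rot: [-103.7, 90.0, 169.0]
contact_force: [-0.8, -0.9, -0.2]
grip_width: 0.125
```

```bash
python3 -c "
from h import *
plan([.513,-.055,.17],2.9);c=cap('wrist','w8');print(proj(c,[.513,-.055,.098]))"
```

```text
t 11.55 tcp [ 0.5125 -0.0548  0.2393] jawyaw 2.73 q6 -14.5 F [-0.8 -0.9 -0.2] gw 0.125
 spin rad -0.003  shift before-spin frame [0.0693 0.0005 0.0003]  after-spin frame [0.0693 0.0005 0.0003]
(np.float64(315.7283522745559), np.float64(238.8294965649956))
```

View pics/w8.png

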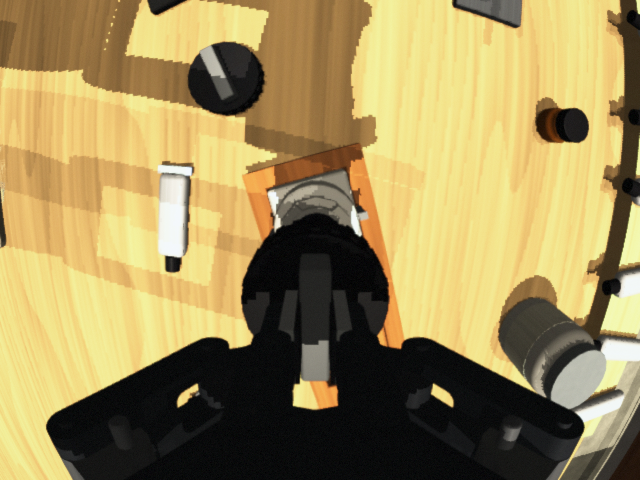

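Call:
{"api": "play_rows", "payload": {"motion": [[1,[0.03,0,0],0],[1,[0.03,0,0],0],[1,[0.015,0,0],0],[1,[0,0,0],0]]}}

```text
time_s: 12.0
tcp_pos: [0.5108, -0.0544, 0.1619]
eef_rot: [-104.4, 89.7, 168.5]
contact_force: [-1.5, 0.4, -1.2]
grip_width: 0.128
```

Call:
{"api": "play_rows", "payload": {"motion": [[1,[0.003,0,0],0],[1,[0.003,0,0],0],[1,[0.003,0,0],0],[1,[0,0,0],0]]}}

```text
time_s: 12.4
tcp_pos: [0.5129, -0.0548, 0.156]
eef_rot: [78.8, 90.0, -8.2]
contact_force: [0.3, -0.5, -0.1]
grip_width: 0.129
```

Call:
{"api": "play_rows", "payload": {"motion": [[1,[0.003,0,0],0],[1,[0.003,0,0],0],[1,[0.002,0,0],0],[1,[0,0,0],0]]}}

```text
time_s: 12.8
tcp_pos: [0.5125, -0.0544, 0.1472]
eef_rot: [-149.7, 90.0, 123.3]
contact_force: [0.3, 1.7, -1.6]
grip_width: 0.124
```

Call:
{"api": "play_rows", "payload": {"motion": [[1,[0.0015,0,0],0],[1,[0.0015,0,0],0],[1,[0,0,0],0],[1,[0,0,0],0]]}}

```text
time_s: 13.2
tcp_pos: [0.5127, -0.0546, 0.1446]
eef_rot: [161.7, 90.0, 74.7]
contact_force: [-0.4, 4.0, -0.1]
grip_width: 0.128
```

Call:
{"api": "play_rows", "payload": {"motion": [[1,[0.001,0,0],0],[1,[0.001,0,0],0],[1,[0,0,0],0],[1,[0,0,0],0]]}}

```text
time_s: 13.6
tcp_pos: [0.5128, -0.0547, 0.1426]
eef_rot: [115.6, 90.0, 28.6]
contact_force: [-0.2, 3.8, 2.4]
grip_width: 0.123
```

Call:
{"api": "play_rows", "payload": {"motion": [[1,[0.001,0,0],0],[1,[0.001,0,0],0],[1,[0,0,0],0],[1,[0,0,0],0]]}}

```text
time_s: 14.0
tcp_pos: [0.513, -0.0547, 0.142]
eef_rot: [89.7, 89.9, 2.6]
contact_force: [-4.5, 6.2, 11.9]
grip_width: 0.124
```

Call:
{"api": "play_rows", "payload": {"motion": [[1,[-0.0005,0,-0.001],0],[1,[0,0,-0.001],0],[1,[0,0,0],0]]}}

```text
time_s: 14.3
tcp_pos: [0.513, -0.0541, 0.1421]
eef_rot: [16.9, 89.8, -70.1]
contact_force: [-3.1, -0.4, 7.5]
grip_width: 0.125
```

Call:
{"api": "play_rows", "payload": {"motion": [[1,[0.0006,0,0],0.131],[1,[0.0006,0,0],0.131],[1,[0.0006,0,0],0.131],[1,[0,0,0],0]]}}

```text
time_s: 14.7
tcp_pos: [0.5133, -0.0538, 0.1403]
eef_rot: [66.6, 89.8, -43.2]
contact_force: [1.0, 0.4, 4.5]
grip_width: 0.124
```

Call:
{"api": "play_rows", "payload": {"motion": [[1,[0.0006,0,0],0.131],[1,[0.0006,0,0],0.131],[1,[0.0006,0,0],0.131],[1,[0,0,0],0]]}}

```text
time_s: 15.1
tcp_pos: [0.5134, -0.0538, 0.1384]
eef_rot: [88.1, 89.8, -44.3]
contact_force: [1.2, -1.5, 5.2]
grip_width: 0.122
```

```bash
python3 -c "
from h import *
plan([.513,-.055,.17],2.9);print(get_obs()['ft_torque']);c=cap('side','s9');cv2.imwrite('pics/c9.png',cv2.resize(c['image'][170:290,240:400],None,fx=5,fy=5))"
```

```text
t 15.1 tcp [ 0.5134 -0.0538  0.1384] jawyaw -42.35 q6 30.8 F [ 1.2 -1.5  5.2] gw 0.122
 spin rad -0.7897  shift before-spin frame [-0.0316  0.0006  0.0011]  after-spin frame [-0.0316 -0.0004  0.0012]
[-0.0414983  -0.11510864 -0.10576684]
```

View pics/c9.png

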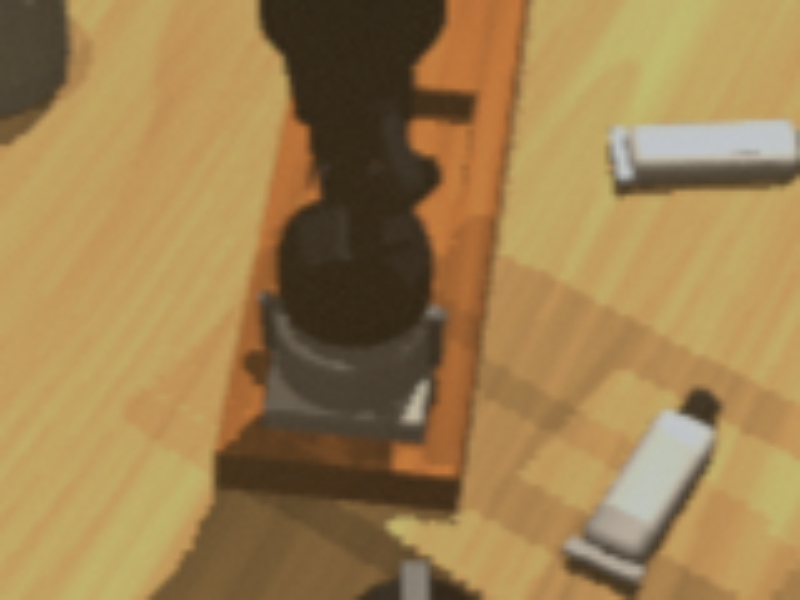

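Call:
{"api": "play_rows", "payload": {"motion": [[1,[-0.0006,0,0],-0.131],[1,[-0.0006,0,0],-0.131],[1,[-0.0006,0,0],-0.131],[1,[-0.0006,0,0],-0.131],[1,[-0.0006,0,0],-0.131],[1,[-0.0006,0,0],-0.131],[1,[0,0,0],0]]}}

```text
time_s: 15.85
tcp_pos: [0.5134, -0.0537, 0.1422]
eef_rot: [45.6, 89.8, -41.2]
contact_force: [0.6, -0.9, 8.8]
grip_width: 0.129
```

Call:
{"api": "play_rows", "payload": {"motion": [[1,[-0.005,0,0],0],[1,[-0.01,0,0],0],[1,[-0.02,0,0],0],[1,[-0.03,0,0],0],[1,[-0.03,0,0],0],[1,[0,0,0],0]]}}

```text
time_s: 16.45
tcp_pos: [0.5148, -0.0534, 0.2417]
eef_rot: [72.6, 89.6, -14.5]
contact_force: [1.4, -0.1, -0.4]
grip_width: 0.126
```

```bash
python3 -c "
from h import *
plan([.605,-.340,.235],2.9)
c=cap('wrist','w10');cap('top','t10')"
```

```text
t 16.45 tcp [ 0.5148 -0.0534  0.2417] jawyaw 2.9 q6 -14.5 F [ 1.4 -0.1 -0.4] gw 0.126
 spin rad 0.0001  shift before-spin frame [0.0079 0.0755 0.2908]  after-spin frame [0.0079 0.0755 0.2908]
```

View pics/w10.png

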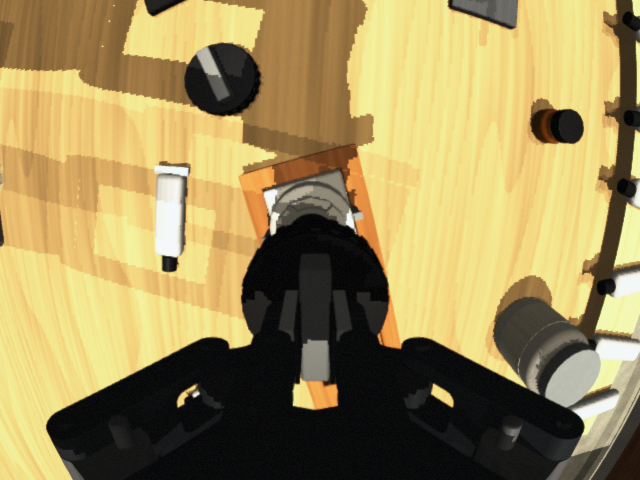

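Call:
{"api": "play_rows", "payload": {"motion": [[1,[0,0.0108,0.0415],0],[1,[0,0.0108,0.0415],0],[1,[0,0.0108,0.0415],0],[1,[0,0.0108,0.0415],0],[1,[0,0.0108,0.0415],0],[1,[0,0.0108,0.0415],0],[1,[0,0.0108,0.0415],0],[1,[0,0,0],0]]}}

```text
time_s: 17.35
tcp_pos: [0.6018, -0.3435, 0.2315]
eef_rot: [-107.6, 89.7, 165.1]
contact_force: [-1.0, 0.2, 0.2]
grip_width: 0.125
```

```bash
python3 -c "
from h import *
plan([.605,-.3395,.158],2.9)
c=cap('wrist','w11')"
```

```text
t 17.35 tcp [ 0.6018 -0.3435  0.2315] jawyaw 2.7 q6 -36.6 F [-1.   0.2  0.2] gw 0.125
 spin rad -0.0036  shift before-spin frame [ 0.0735  0.0038 -0.0038]  after-spin frame [ 0.0735  0.0038 -0.0037]
```

View pics/w11.png

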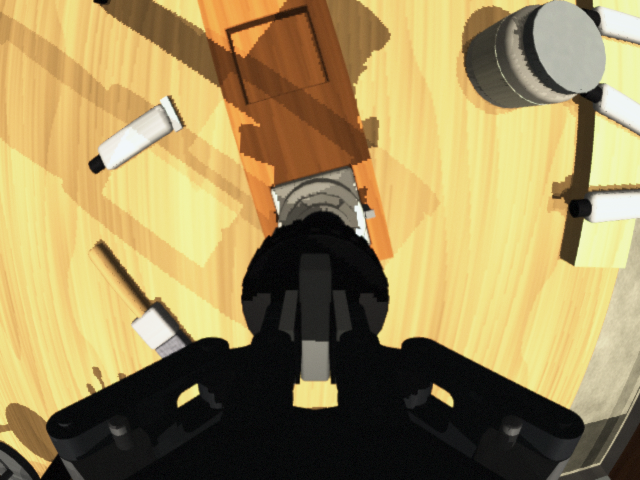

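Call:
{"api": "play_rows", "payload": {"motion": [[1,[0.03,0.0035,-0.0037],0],[1,[0.03,0,0],0],[1,[0.01,0,0],0],[1,[0,0,0],0],[1,[0,0,0],0]]}}

```text
time_s: 17.9
tcp_pos: [0.6067, -0.3348, 0.1672]
eef_rot: [54.7, 90.0, -32.3]
contact_force: [0.8, -0.7, -0.6]
grip_width: 0.126
```

```bash
python3 -c "
from h import *
plan([.605,-.3395,.148],2.9)"
```

```text
t 17.9 tcp [ 0.6067 -0.3348  0.1672] jawyaw 3.0 q6 -36.1 F [ 0.8 -0.7 -0.6] gw 0.126
 spin rad 0.0017  shift before-spin frame [ 0.0192 -0.002   0.0046]  after-spin frame [ 0.0192 -0.002   0.0046]
```

Call:
{"api": "play_rows", "payload": {"motion": [[1,[0,-0.0018,0.0045],0],[1,[0.005,0,0],0],[1,[0.003,0,0],0],[1,[0.003,0,0],0],[1,[0.003,0,0],0],[1,[0,0,0],0],[1,[0,0,0],0]]}}

```text
time_s: 18.6
tcp_pos: [0.6048, -0.3396, 0.1519]
eef_rot: [-126.3, 90.0, 146.7]
contact_force: [0.1, -0.1, -0.1]
grip_width: 0.125
```

Call:
{"api": "play_rows", "payload": {"motion": [[1,[0.002,0,0],0],[1,[0.001,0,0],0],[1,[0.001,0,0],0],[1,[0,0,0],0],[1,[0,0,0],0]]}}

```text
time_s: 19.1
tcp_pos: [0.6049, -0.3397, 0.148]
eef_rot: [-150.2, 90.0, 122.8]
contact_force: [-0.1, 0.2, -0.8]
grip_width: 0.125
```

Call:
{"api": "play_rows", "payload": {"motion": [[1,[0.001,0,0],0],[1,[0.001,0,0],0],[1,[0.001,0,0],0],[1,[0,0,0],0],[1,[0,0,0],0]]}}

```text
time_s: 19.6
tcp_pos: [0.6049, -0.3397, 0.145]
eef_rot: [-124.4, 90.0, 148.6]
contact_force: [-0.0, 0.6, -1.4]
grip_width: 0.127
```

Call:
{"api": "play_rows", "payload": {"motion": [[1,[0.001,0,0],0],[1,[0.001,0,0],0],[1,[0.001,0,0],0],[1,[0,0,0],0],[1,[0,0,0],0]]}}

```text
time_s: 20.1
tcp_pos: [0.6049, -0.3396, 0.1419]
eef_rot: [-127.6, 90.0, 145.4]
contact_force: [-0.1, 0.7, -1.1]
grip_width: 0.127
```

Call:
{"api": "play_rows", "payload": {"motion": [[1,[0.001,0,0],0],[1,[0.001,0,0],0],[1,[0.001,0,0],0],[1,[0,0,0],0],[1,[0,0,0],0]]}}

```text
time_s: 20.6
tcp_pos: [0.6049, -0.3396, 0.139]
eef_rot: [-124.4, 90.0, 148.5]
contact_force: [-0.4, 1.4, -0.8]
grip_width: 0.127
```

Call:
{"api": "play_rows", "payload": {"motion": [[1,[0.001,0,0],0],[1,[0.001,0,0],0],[1,[0,0,0],0],[1,[0,0,0],0]]}}

```text
time_s: 21.0
tcp_pos: [0.6051, -0.3398, 0.1382]
eef_rot: [53.2, 90.0, -33.8]
contact_force: [-1.3, 1.6, 5.0]
grip_width: 0.124
```

Call:
{"api": "play_rows", "payload": {"motion": [[1,[0.001,0,0],0],[1,[0,0,0],0],[1,[0,0,0],0]]}}

```text
time_s: 21.3
tcp_pos: [0.6052, -0.3399, 0.138]
eef_rot: [53.3, 89.9, -33.7]
contact_force: [-3.8, 3.3, 10.0]
grip_width: 0.123
```

Call:
{"api": "play_rows", "payload": {"motion": [[1,[0,0,0],0.131],[1,[0.0006,0,0],0.131],[1,[0.0006,0,0],0.131],[1,[0.0006,0,0],0.131],[1,[0.0006,0,0],0.131],[1,[0,0,0],0]]}}

```text
time_s: 21.9
tcp_pos: [0.6058, -0.3399, 0.1351]
eef_rot: [101.4, 89.9, -23.4]
contact_force: [0.5, 0.6, 3.4]
grip_width: 0.129
```

Call:
{"api": "play_rows", "payload": {"motion": [[1,[0.0006,0,0],0.131],[1,[0.0006,0,0],0.131],[1,[0.0006,0,0],0.131],[1,[0.0006,0,0],0.131],[1,[0,0,0],0]]}}

```text
time_s: 22.4
tcp_pos: [0.6057, -0.3402, 0.1328]
eef_rot: [121.4, 89.8, -33.4]
contact_force: [0.0, 1.1, 5.5]
grip_width: 0.129
```

```bash
python3 -c "
from h import *
plan([.605,-.3395,.133],-72.1);print(get_obs()['ft_torque'])"
```

```text
t 22.4 tcp [ 0.6057 -0.3402  0.1328] jawyaw -64.81 q6 31.3 F [0.  1.1 5.5] gw 0.129
 spin rad 0.1273  shift before-spin frame [-0.0002 -0.001   0.0004]  after-spin frame [-0.0002 -0.0009  0.0005]
[ 0.23219508  0.06592336 -0.14649194]
```

Call:
{"api": "play_rows", "payload": {"motion": [[1,[0.0004,0,0],0.064],[1,[0.0002,0,0],0.063],[1,[0,0,0],0]]}}

```text
time_s: 22.7
tcp_pos: [0.6059, -0.3399, 0.1328]
eef_rot: [138.2, 89.9, -23.7]
contact_force: [-1.4, 2.9, 9.1]
grip_width: 0.126
```

```bash
python3 -c "
from h import *
plan([.605,-.3395,.133],-72.1);print(get_obs()['ft_torque'])"
```

```text
t 22.7 tcp [ 0.6059 -0.3399  0.1328] jawyaw -71.91 q6 38.4 F [-1.4  2.9  9.1] gw 0.126
 spin rad 0.0032  shift before-spin frame [-0.0002 -0.0006  0.0007]  after-spin frame [-0.0002 -0.0006  0.0007]
[0.63470578 0.31736847 0.03576833]
```

Call:
{"api": "play_rows", "payload": {"motion": [[1,[0,0,0],0.02],[1,[0,0,0],0.02],[1,[0,0,0],0]]}}

```text
time_s: 23.0
tcp_pos: [0.6058, -0.3393, 0.1328]
eef_rot: [154.8, 89.9, -9.3]
contact_force: [-1.6, 5.0, 11.1]
grip_width: 0.123
```

```bash
python3 -c "
from h import *
plan([.605,-.3395,.133],-72.1);print(get_obs()['ft_torque'])"
```

```text
t 23.0 tcp [ 0.6058 -0.3393  0.1328] jawyaw -74.09 q6 40.6 F [-1.6  5.  11.1] gw 0.123
 spin rad -0.0348  shift before-spin frame [-0.0002 -0.0001  0.0008]  after-spin frame [-0.0002 -0.0001  0.0008]
[0.93605903 0.3969671  0.20645728]
```

Call:
{"api": "play_rows", "payload": {"motion": [[1,[-0.0005,0,0],-0.035],[1,[0,0,0],0],[-0.3,[0,0,0],0],[-0.3,[0,0,0],0],[-0.3,[0,0,0],0],[-0.3,[-0.02,0,0],0],[-0.3,[-0.04,0,0],0],[-0.3,[-0.04,0,0],0]]}}

```text
time_s: 23.8
tcp_pos: [0.604, -0.3394, 0.2306]
eef_rot: [-48.5, 89.8, 149.4]
contact_force: [1.2, -1.1, 1.0]
grip_width: 0.646
```

Call:
{"api": "play_rows", "payload": {"motion": [[-0.3,[0,0,0],0],[-0.3,[0,0,0],0],[-0.3,[0,0,0],0]]}}

```text
time_s: 24.1
tcp_pos: [0.6044, -0.3394, 0.2297]
eef_rot: [-49.3, 89.9, 148.6]
contact_force: [-0.8, -0.4, -1.2]
grip_width: 0.653
```

```bash
python3 -c "
from h import *
plan([.605,-.3395,.133],-72.1)
c=cap('wrist','w12');bar(c,*proj(c,[.605,-.34,.124]),z=.124,r=90)
t=cap('top','t12')
for p in((177,263),(270,258)): bar(t,*p,r=14,vmin=60)
s=cap('side','s12');cv2.imwrite('pics/c12.png',cv2.resize(s['image'][90:290,260:400],None,fx=3,fy=3))"
```

```text
t 24.1 tcp [ 0.6044 -0.3394  0.2297] jawyaw -72.14 q6 38.6 F [-0.8 -0.4 -1.2] gw 0.653
 spin rad -0.0006  shift before-spin frame [ 0.0967  0.0004 -0.0007]  after-spin frame [ 0.0967  0.0004 -0.0007]
bar 0.6432 -0.3316 yaw 98.5 L 46 W 20 px [335. 189.]
bar 0.4217 0.3173 yaw 170.9 L 48 W 12 px [174. 263.]
bar 0.4251 0.0712 yaw 118.1 L 50 W 12 px [269. 258.]
```

View pics/w12.png

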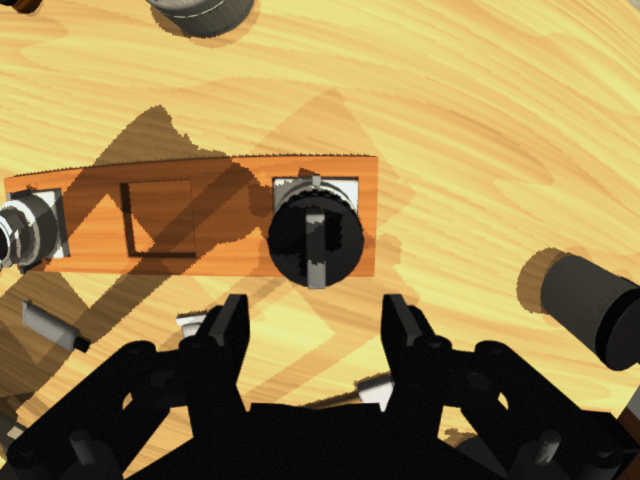

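View pics/c12.png

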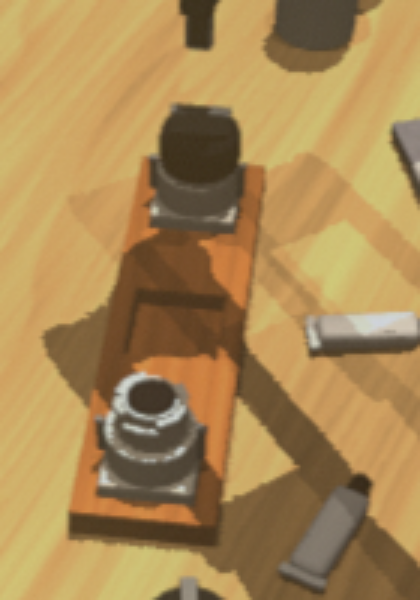

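View pics/t12.png

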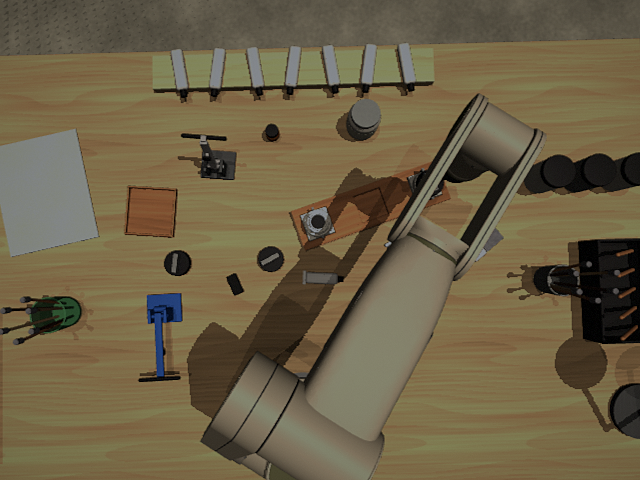

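```bash
python3 -c "
from h import *
plan([.4245,.071,.23],27.4)"
```

```text
t 24.25 tcp [ 0.6042 -0.3393  0.2291] jawyaw -72.14 q6 38.6 F [-0.3  0.6 -0.1] gw 0.65
 spin rad 1.4043  shift before-spin frame [ 3.000e-04 -4.456e-01  4.520e-02]  after-spin frame [ 3.000e-04 -2.930e-02  4.469e-01]
```

Call:
{"api": "play_rows", "payload": {"motion": [[-0.3,[0,-0.0445,0.0045],0],[-0.3,[0,-0.0445,0.0045],0],[-0.3,[0,-0.0445,0.0045],0],[-0.3,[0,-0.0445,0.0045],0],[-0.3,[0,-0.0445,0.0045],0],[-0.3,[0,-0.0445,0.0045],0],[-0.3,[0,-0.0445,0.0045],0],[-0.3,[0,-0.0445,0.0045],0]]}}

```text
time_s: 25.05
tcp_pos: [0.46, -0.0105, 0.2303]
eef_rot: [-30.4, 89.9, 167.5]
contact_force: [0.7, 1.6, -0.1]
grip_width: 0.649
```

Call:
{"api": "play_rows", "payload": {"motion": [[-0.3,[0,-0.0445,0.0045],0],[-0.3,[0,-0.0445,0.0045],0],[-0.3,[0,0,0],-0.145],[-0.3,[0,0,0],-0.145],[-0.3,[0,0,0],-0.145],[-0.3,[0,0,0],-0.145],[-0.3,[0,0,0],-0.145],[-0.3,[0,0,0],-0.145]]}}

```text
time_s: 25.85
tcp_pos: [0.4251, 0.0701, 0.2303]
eef_rot: [-64.0, 89.9, -176.0]
contact_force: [-0.2, 0.2, -0.1]
grip_width: 0.65
```

Call:
{"api": "play_rows", "payload": {"motion": [[-0.3,[0.015,0,0],-0.145],[-0.3,[0.015,0,0],-0.145],[-0.3,[0.015,0,0],-0.145],[-0.3,[0.015,0,0],-0.145],[-0.3,[0.01,0,0],-0.145],[-0.3,[0.01,0,0],-0.142],[-0.3,[0,0,0],0],[-0.3,[0,0,0],0]]}}

```text
time_s: 26.65
tcp_pos: [0.4251, 0.07, 0.1508]
eef_rot: [-115.1, 89.9, -178.0]
contact_force: [0.0, 0.3, -0.3]
grip_width: 0.646
```

```bash
python3 -c "
from h import *
plan([.4245,.071,.0605],27.4)
c=cap('wrist','w13');u=proj(c,[.4245,.071,.052]);print(u);bar(c,*u,z=.052,r=70)"
```

```text
t 26.65 tcp [0.4251 0.07   0.1508] jawyaw 27.14 q6 -24.6 F [ 0.   0.3 -0.3] gw 0.646
 spin rad -0.0045  shift before-spin frame [ 0.0903 -0.     -0.0011]  after-spin frame [ 0.0903  0.     -0.0011]
(np.float64(315.2476045001703), np.float64(254.8189606643584))
bar 0.4255 0.0693 yaw 116.8 L 41 W 10 px [315. 258.]
```

View pics/w13.png

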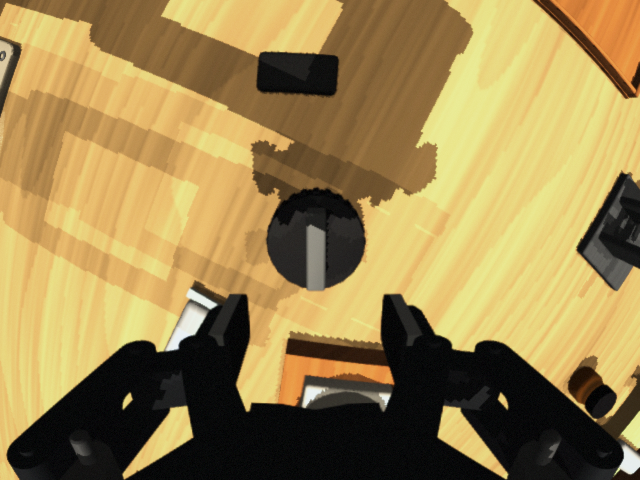

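Call:
{"api": "play_rows", "payload": {"motion": [[-0.3,[0.035,0,-0.001],0],[-0.3,[0.035,0,0],0],[-0.3,[0.02,0,0],0],[-0.3,[0,0,0],0],[-0.3,[0,0,0],0]]}}

```text
time_s: 27.2
tcp_pos: [0.4255, 0.0709, 0.062]
eef_rot: [50.6, 90.0, -12.1]
contact_force: [1.1, -0.6, 0.5]
grip_width: 0.647
```

Call:
{"api": "play_rows", "payload": {"motion": [[1,[0,0,0],0],[1,[0,0,0],0],[1,[0,0,0],0],[1,[0,0,0],0],[1,[0,0,0],0],[1,[0,0,0],0]]}}

```text
time_s: 27.8
tcp_pos: [0.4263, 0.071, 0.0626]
eef_rot: [63.7, 89.9, 1.1]
contact_force: [-1.1, -0.6, 6.9]
grip_width: 0.124
```

Call:
{"api": "play_rows", "payload": {"motion": [[1,[-0.03,0,0],0],[1,[-0.04,0,0],0],[1,[-0.04,0,0],0],[1,[-0.04,0,0],0],[1,[-0.02,0,0],0],[1,[0,0,0],0],[1,[0,0,0],0]]}}

```text
time_s: 28.5
tcp_pos: [0.4251, 0.0709, 0.231]
eef_rot: [66.6, 90.0, 3.9]
contact_force: [-0.5, 1.0, -1.4]
grip_width: 0.128
```

```bash
python3 -c "
from h import *
plan([.513,-.054,.23],2.9);c=cap('wrist','w14')"
```

```text
t 28.5 tcp [0.4251 0.0709 0.231 ] jawyaw 27.38 q6 -24.7 F [-0.5  1.  -1.4] gw 0.128
 spin rad 0.4273  shift before-spin frame [0.0011 0.0206 0.1513]  after-spin frame [0.0011 0.0814 0.1292]
```

Call:
{"api": "play_rows", "payload": {"motion": [[1,[0,0.0052,0.0378],0],[1,[0,0.0052,0.0378],0],[1,[0,0.0052,0.0378],0],[1,[0,0.0051,0.0378],0],[1,[0,0,0],0.142],[1,[0,0,0],0.142],[1,[0,0,0],0.143],[1,[0,0,0],0]]}}

```text
time_s: 29.35
tcp_pos: [0.5119, -0.0537, 0.2287]
eef_rot: [-105.0, 89.8, 167.7]
contact_force: [-0.3, -0.1, -1.0]
grip_width: 0.123
```

Call:
{"api": "play_rows", "payload": {"motion": [[1,[0.035,0,0],0],[1,[0.025,0,0],0],[1,[0,0,0],0],[1,[0,0,0],0]]}}

```text
time_s: 29.75
tcp_pos: [0.5122, -0.0535, 0.1704]
eef_rot: [-105.6, 89.9, 167.5]
contact_force: [0.7, -0.1, -1.1]
grip_width: 0.126
```

```bash
python3 -c "
from h import *
plan([.513,-.054,.155],2.9)"
```

```text
t 29.75 tcp [ 0.5122 -0.0535  0.1704] jawyaw 3.07 q6 -14.7 F [ 0.7 -0.1 -1.1] gw 0.126
 spin rad 0.003  shift before-spin frame [0.0154 0.0008 0.0005]  after-spin frame [0.0154 0.0008 0.0005]
```

Call:
{"api": "play_rows", "payload": {"motion": [[1,[0.005,0.0007,0.0003],0],[1,[0.004,0,0],0],[1,[0.004,0,0],0],[1,[0.004,0,0],0],[1,[0.003,0,0],0],[1,[0.002,0,0],0],[1,[0,0,0],0],[1,[0,0,0],0]]}}

```text
time_s: 30.55
tcp_pos: [0.5138, -0.0541, 0.1492]
eef_rot: [-114.8, 90.0, 158.2]
contact_force: [0.1, 0.9, -0.9]
grip_width: 0.122
```

Call:
{"api": "play_rows", "payload": {"motion": [[1,[0.001,0,0],0],[1,[0.001,0,0],0],[1,[0.001,0,0],0],[1,[0,0,0],0],[1,[0,0,0],0]]}}

```text
time_s: 31.05
tcp_pos: [0.5144, -0.0541, 0.1479]
eef_rot: [78.9, 89.9, -8.1]
contact_force: [-4.1, 0.9, 10.9]
grip_width: 0.123
```

Call:
{"api": "play_rows", "payload": {"motion": [[1,[0.001,0,0],0],[1,[0.001,0,0],0],[1,[0.001,0,0],0],[1,[0,0,0],0],[1,[0,0,0],0]]}}

```text
time_s: 31.55
tcp_pos: [0.5151, -0.0541, 0.1475]
eef_rot: [78.1, 89.8, -9.0]
contact_force: [-11.9, 2.9, 29.3]
grip_width: 0.126
```

Call:
{"api": "play_rows", "payload": {"motion": [[1,[-0.005,-0.001,0],0],[1,[-0.015,0,0],0],[1,[-0.03,0,0],0],[1,[-0.04,0,0],0],[1,[0,0,0],0],[1,[0,0,0],0]]}}

```text
time_s: 32.15
tcp_pos: [0.5137, -0.0543, 0.235]
eef_rot: [75.7, 89.8, -11.3]
contact_force: [0.2, -0.2, -1.2]
grip_width: 0.12
```

```bash
python3 -c "
from h import *
plan([.5585,.385,.23],2.9);c=cap('wrist','w15')
t=cap('top','t15')
for p in((177,263),): bar(t,*p,r=14,vmin=60)"
```

```text
t 32.15 tcp [ 0.5137 -0.0543  0.235 ] jawyaw 2.92 q6 -14.6 F [ 0.2 -0.2 -1.2] gw 0.12
 spin rad 0.0004  shift before-spin frame [ 0.0049  0.0671 -0.4365]  after-spin frame [ 0.0049  0.0669 -0.4365]
bar 0.4217 0.317 yaw 172.7 L 49 W 11 px [174. 262.]
```

View pics/w15.png

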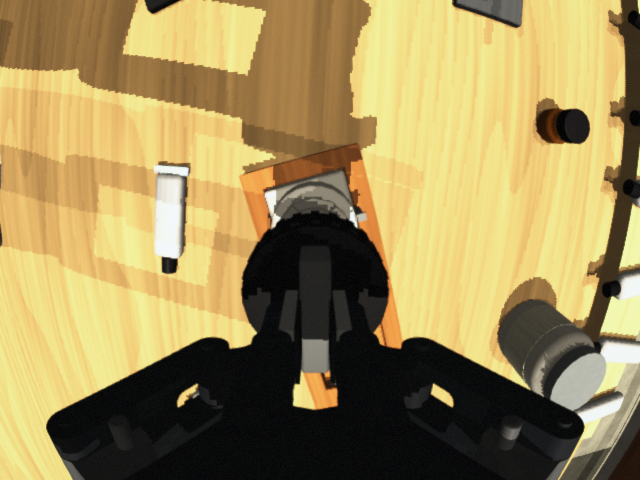

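Call:
{"api": "play_rows", "payload": {"motion": [[1,[0,0.0067,-0.0437],0],[1,[0,0.0067,-0.0437],0],[1,[0,0.0067,-0.0437],0],[1,[0,0.0067,-0.0437],0],[1,[0,0.0067,-0.0437],0],[1,[0,0.0067,-0.0437],0],[1,[0,0.0067,-0.0437],0],[1,[0,0.0067,-0.0437],0]]}}

```text
time_s: 33.05
tcp_pos: [0.5474, 0.2992, 0.231]
eef_rot: [-67.6, 89.8, -154.7]
contact_force: [1.1, 0.4, 0.3]
grip_width: 0.125
```

Call:
{"api": "play_rows", "payload": {"motion": [[1,[0,0.0067,-0.0437],0],[1,[0,0.0067,-0.0437],0],[1,[0,0,0],0],[1,[0,0,0],0]]}}

```text
time_s: 33.45
tcp_pos: [0.5562, 0.3863, 0.2303]
eef_rot: [-59.4, 89.7, -146.3]
contact_force: [-0.5, -0.9, -0.3]
grip_width: 0.128
```

```bash
python3 -c "
from h import *
plan([.5585,.385,.068],2.9);c=cap('wrist','w16')"
```

```text
t 33.45 tcp [0.5562 0.3863 0.2303] jawyaw 3.04 q6 27.4 F [-0.5 -0.9 -0.3] gw 0.128
 spin rad 0.0024  shift before-spin frame [0.1623 0.0029 0.001 ]  after-spin frame [0.1623 0.0029 0.001 ]
```

View pics/w16.png

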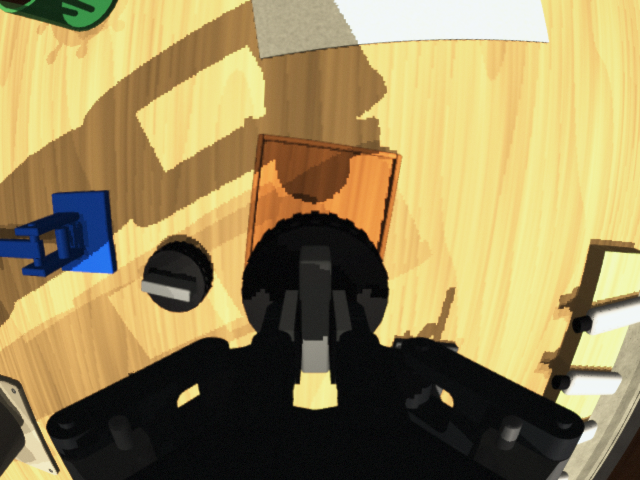

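Call:
{"api": "play_rows", "payload": {"motion": [[1,[0.04,0.002,0.001],0],[1,[0.04,0,0],0],[1,[0.04,0,0],0],[1,[0.025,0,0],0],[1,[0.01,0,0],0],[1,[0,0,0],0],[1,[0,0,0],0]]}}

```text
time_s: 34.2
tcp_pos: [0.5605, 0.3847, 0.0801]
eef_rot: [114.8, 89.9, 27.7]
contact_force: [-0.1, -0.3, -0.0]
grip_width: 0.126
```

Call:
{"api": "play_rows", "payload": {"motion": [[1,[0.0025,0,0],0],[1,[0.0025,0,0],0],[1,[0,0,0],0],[1,[0,0,0],0]]}}

```text
time_s: 34.6
tcp_pos: [0.5595, 0.385, 0.0735]
eef_rot: [118.4, 90.0, 31.4]
contact_force: [0.4, -0.6, -0.3]
grip_width: 0.121
```

Call:
{"api": "play_rows", "payload": {"motion": [[1,[0.002,0,0],0],[1,[0.002,0,0],0],[1,[0.001,0,0],0],[1,[0,0,0],0],[1,[0,0,0],0]]}}

```text
time_s: 35.1
tcp_pos: [0.5594, 0.3848, 0.0681]
eef_rot: [-60.5, 90.0, -147.6]
contact_force: [0.5, -0.5, -0.7]
grip_width: 0.124
```

Call:
{"api": "play_rows", "payload": {"motion": [[1,[0.001,0,0],0],[1,[0.001,0,0],0],[1,[0,0,0],0],[1,[0,0,0],0]]}}

```text
time_s: 35.5
tcp_pos: [0.5596, 0.385, 0.0677]
eef_rot: [114.8, 90.0, 27.7]
contact_force: [-3.8, -1.6, 8.6]
grip_width: 0.124
```

Call:
{"api": "play_rows", "payload": {"motion": [[-0.3,[-0.001,0,0],0],[-0.3,[0,0,0],0],[-0.3,[0,0,0],0],[-0.3,[-0.02,0,0],0],[-0.3,[-0.04,0,0],0],[-0.3,[-0.04,0,0],0],[-0.3,[-0.03,0,0],0],[-0.3,[0,0,0],0]]}}

```text
time_s: 36.3
tcp_pos: [0.5622, 0.3864, 0.2042]
eef_rot: [117.4, 89.4, 30.3]
contact_force: [0.4, 1.0, 0.8]
grip_width: 0.652
```

```bash
python3 -c "
from h import *
plan([.4215,.317,.15],82.7);c=cap('wrist','w17');bar(c,178,293,r=40)
t=cap('top','t17')
for p in((177,263),): bar(t,*p,r=14,vmin=60)"
```

```text
t 36.3 tcp [0.5622 0.3864 0.2042] jawyaw 2.92 q6 27.3 F [0.4 1.  0.8] gw 0.652
 spin rad -1.3924  shift before-spin frame [ 0.0526 -0.1445  0.0624]  after-spin frame [ 0.0526 -0.0871 -0.1312]
bar 0.4299 0.3181 yaw 172.5 L 30 W 11 px [155. 307.]
bar 0.4217 0.317 yaw 172.7 L 49 W 11 px [174. 262.]
```

View pics/w17.png

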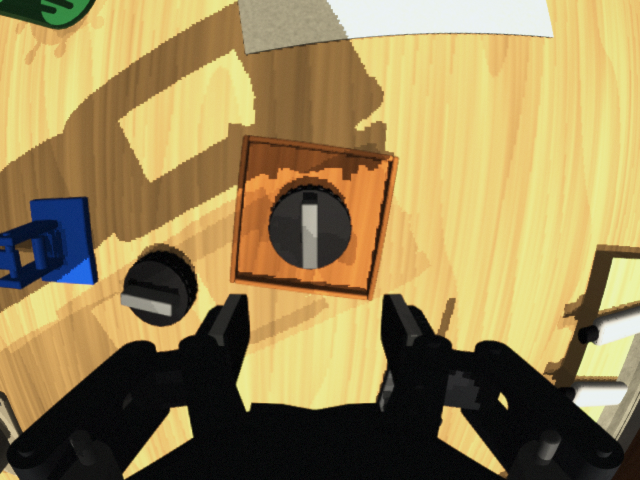

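View pics/t17.png

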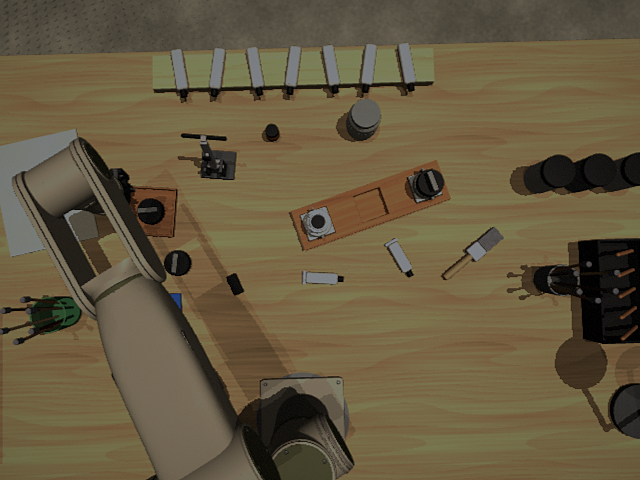

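Call:
{"api": "play_rows", "payload": {"motion": [[-0.3,[0,-0.036,0.0156],0],[-0.3,[0,-0.036,0.0156],0],[-0.3,[0,-0.036,0.0156],0],[-0.3,[0,-0.036,0.0156],0],[-0.3,[0,0,0],-0.14],[-0.3,[0,0,0],-0.14],[-0.3,[0,0,0],-0.14],[-0.3,[0,0,0],-0.14]]}}

```text
time_s: 37.2
tcp_pos: [0.4176, 0.3145, 0.1949]
eef_rot: [-93.4, 89.8, -148.1]
contact_force: [0.3, -0.5, 0.1]
grip_width: 0.651
```

Call:
{"api": "play_rows", "payload": {"motion": [[-0.3,[0.01,0,0],-0.14],[-0.3,[0.01,0,0],-0.14],[-0.3,[0.01,0,0],-0.14],[-0.3,[0.01,0,0],-0.14],[-0.3,[0.01,0,0],-0.14],[-0.3,[0,0,0],-0.13],[-0.3,[0,0,0],0],[-0.3,[0,0,0],0]]}}

```text
time_s: 38.0
tcp_pos: [0.4181, 0.3148, 0.1459]
eef_rot: [-141.7, 89.9, -149.4]
contact_force: [0.7, 0.6, 0.7]
grip_width: 0.651
```

```bash
python3 -c "
from h import *
plan([.4215,.317,.061],82.6)
c=cap('wrist','w18');u=proj(c,[.4215,.317,.052]);print(u);bar(c,*u,z=.052,r=60)"
```

```text
t 38.0 tcp [0.4181 0.3148 0.1459] jawyaw 82.34 q6 -51.0 F [0.7 0.6 0.7] gw 0.651
 spin rad -0.0046  shift before-spin frame [0.0849 0.0028 0.0032]  after-spin frame [0.0849 0.0028 0.0032]
(np.float64(320.19147047770036), np.float64(264.6571501687309))
bar 0.4337 0.3172 yaw 172.3 L 21 W 11 px [323. 285.]
```

View pics/w18.png

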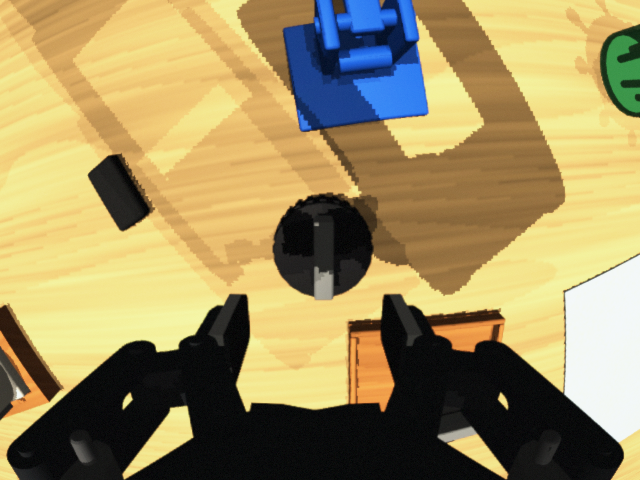

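Call:
{"api": "play_rows", "payload": {"motion": [[-0.3,[0.03,0.0036,0.003],0],[-0.3,[0.03,0,0],0],[-0.3,[0.024,0,0],0],[-0.3,[0,0,0],0],[-0.3,[0,0,0],0]]}}

```text
time_s: 38.55
tcp_pos: [0.4221, 0.3182, 0.0633]
eef_rot: [-140.6, 89.9, -148.2]
contact_force: [0.2, 0.2, -0.5]
grip_width: 0.656
```

Call:
{"api": "play_rows", "payload": {"motion": [[1,[0,0,0],0],[1,[0,0,0],0],[1,[0,0,0],0],[1,[0,0,0],0],[1,[0,0,0],0],[1,[0,0,0],0]]}}

```text
time_s: 39.15
tcp_pos: [0.4233, 0.319, 0.0647]
eef_rot: [40.1, 89.8, 32.6]
contact_force: [-0.6, 0.0, 6.5]
grip_width: 0.124
```

Call:
{"api": "play_rows", "payload": {"motion": [[1,[-0.03,0,0],0],[1,[-0.04,0,0],0],[1,[-0.04,0,0],0],[1,[-0.04,0,0],0],[1,[-0.02,0,0],0],[1,[0,0,0],0],[1,[0,0,0],0]]}}

```text
time_s: 39.85
tcp_pos: [0.4222, 0.3183, 0.2329]
eef_rot: [40.1, 90.0, 32.7]
contact_force: [1.3, 0.2, -1.0]
grip_width: 0.12
```

```bash
python3 -c "
from h import *
plan([.513,-.054,.23],2.9);c=cap('wrist','w19')"
```

```text
t 39.85 tcp [0.4222 0.3183 0.2329] jawyaw 82.56 q6 -51.1 F [ 1.3  0.2 -1. ] gw 0.12
 spin rad 1.3903  shift before-spin frame [ 0.0029 -0.3574  0.1382]  after-spin frame [0.0029 0.0718 0.3764]
```

View pics/w19.png

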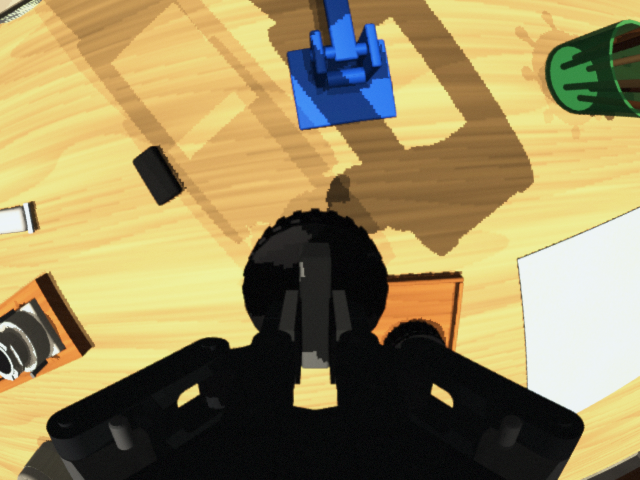

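Call:
{"api": "play_rows", "payload": {"motion": [[1,[0,-0.0397,0.0154],0],[1,[0,-0.0397,0.0154],0],[1,[0,-0.0397,0.0154],0],[1,[0,-0.0397,0.0154],0],[1,[0,-0.0397,0.0154],0],[1,[0,-0.0397,0.0154],0],[1,[0,-0.0397,0.0154],0],[1,[0,-0.0397,0.0154],0]]}}

```text
time_s: 40.7
tcp_pos: [0.5022, -0.0141, 0.2307]
eef_rot: [178.1, 89.8, 170.7]
contact_force: [1.0, 0.1, -1.4]
grip_width: 0.123
```

Call:
{"api": "play_rows", "payload": {"motion": [[1,[0,-0.0397,0.0154],0],[1,[0,0,0],0.139],[1,[0,0,0],0.139],[1,[0,0,0],0.139],[1,[0,0,0],0.139],[1,[0,0,0],0.139],[1,[0,0,0],0.139],[1,[0,0,0],0.139]]}}

```text
time_s: 41.5
tcp_pos: [0.5122, -0.0536, 0.2305]
eef_rot: [-128.3, 89.8, 168.2]
contact_force: [-0.2, 1.2, -0.6]
grip_width: 0.125
```

Call:
{"api": "play_rows", "payload": {"motion": [[1,[0,0,0],0.139],[1,[0,0,0],0.139],[1,[0,0,0],0.139],[1,[0.03,0,0],0],[1,[0.03,0,0],0],[1,[0,0,0],0],[1,[0,0,0],0]]}}

```text
time_s: 42.2
tcp_pos: [0.512, -0.0536, 0.1716]
eef_rot: [-104.5, 89.8, 168.5]
contact_force: [-0.2, 1.0, -0.4]
grip_width: 0.129
```

```bash
python3 -c "
from h import *
plan([.5128,-.054,.155],2.9);c=cap('wrist','w20')"
```

```text
t 42.2 tcp [ 0.512  -0.0536  0.1716] jawyaw 2.92 q6 -14.6 F [-0.2  1.  -0.4] gw 0.129
 spin rad 0.0004  shift before-spin frame [0.0165 0.0008 0.0005]  after-spin frame [0.0165 0.0008 0.0005]
```

View pics/w20.png

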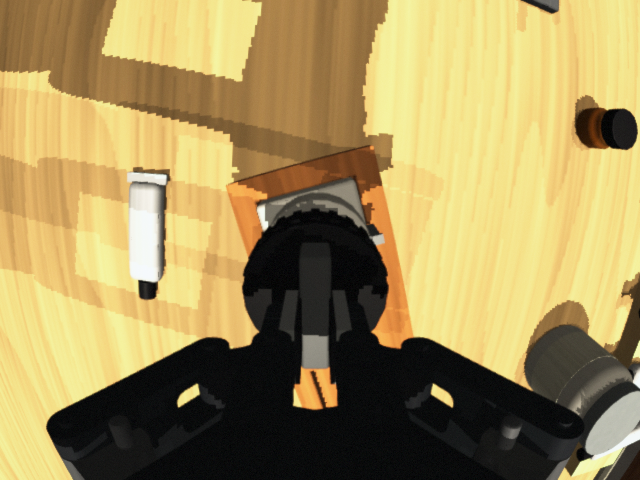

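Call:
{"api": "play_rows", "payload": {"motion": [[1,[0.005,0.0005,0.0003],0],[1,[0.004,0,0],0],[1,[0.004,0,0],0],[1,[0.003,0,0],0],[1,[0.002,0,0],0],[1,[0.002,0,0],0],[1,[0,0,0],0],[1,[0,0,0],0]]}}

```text
time_s: 43.05
tcp_pos: [0.514, -0.0541, 0.1532]
eef_rot: [2.8, 90.0, -84.3]
contact_force: [0.1, -0.9, -0.8]
grip_width: 0.118
```

Call:
{"api": "play_rows", "payload": {"motion": [[1,[0.0015,0,0],0],[1,[0.0015,0,0],0],[1,[0.001,0,0],0],[1,[0,0,0],0],[1,[0,0,0],0]]}}

```text
time_s: 43.55
tcp_pos: [0.5139, -0.0541, 0.1491]
eef_rot: [-106.8, 90.0, 166.1]
contact_force: [-0.5, 0.1, -1.3]
grip_width: 0.123
```

Call:
{"api": "play_rows", "payload": {"motion": [[1,[0.001,0,0],0],[1,[0.001,0,0],0],[1,[0.001,0,0],0],[1,[0,0,0],0],[1,[0,0,0],0]]}}

```text
time_s: 44.05
tcp_pos: [0.5139, -0.0541, 0.1461]
eef_rot: [-94.7, 90.0, 178.2]
contact_force: [-0.2, 1.0, -1.2]
grip_width: 0.123
```

Call:
{"api": "play_rows", "payload": {"motion": [[1,[0.001,-0.0007,0],0],[1,[0.001,0,0],0],[1,[0.001,0,0],0],[1,[0,0,0],0],[1,[0,0,0],0]]}}

```text
time_s: 44.55
tcp_pos: [0.5132, -0.0542, 0.1431]
eef_rot: [-110.2, 90.0, 162.7]
contact_force: [0.1, -0.3, -2.3]
grip_width: 0.124
```

Call:
{"api": "play_rows", "payload": {"motion": [[1,[0.001,0,0],0],[1,[0.001,0,0],0],[1,[0,0,0],0],[1,[0,0,0],0]]}}

```text
time_s: 44.95
tcp_pos: [0.5136, -0.0542, 0.1421]
eef_rot: [81.0, 90.0, -6.1]
contact_force: [-1.8, 0.5, 5.9]
grip_width: 0.123
```

Call:
{"api": "play_rows", "payload": {"motion": [[1,[0.0003,0,0],0.131],[1,[0.0006,0,0],0.131],[1,[0.0006,0,0],0.131],[1,[0.0006,0,0],0.131],[1,[0.0006,0,0],0.131],[1,[0,0,0],0]]}}

```text
time_s: 45.55
tcp_pos: [0.5136, -0.0544, 0.139]
eef_rot: [96.9, 89.9, -27.8]
contact_force: [-1.5, -0.7, 4.9]
grip_width: 0.126
```

Call:
{"api": "play_rows", "payload": {"motion": [[1,[0.0006,0,0],0.131],[1,[0.0006,0,0],0.131],[1,[0.0006,0,0],0.131],[1,[0.0006,0,0],0.131],[1,[0.0006,0,0],0.1],[1,[0,0,0],0],[1,[0,0,0],0]]}}

```text
time_s: 46.25
tcp_pos: [0.5134, -0.0545, 0.1367]
eef_rot: [91.5, 90.0, -68.6]
contact_force: [-5.6, -0.8, 10.4]
grip_width: 0.123
```

```bash
python3 -c "
from h import *
plan([.513,-.054,.136],-72.1);print(get_obs()['ft_torque'])"
```

```text
t 46.25 tcp [ 0.5134 -0.0545  0.1367] jawyaw -70.12 q6 58.4 F [-5.6 -0.8 10.4] gw 0.123
 spin rad 0.0345  shift before-spin frame [ 0.0007 -0.0006  0.0002]  after-spin frame [ 0.0007 -0.0006  0.0002]
[-0.16732851  1.04128987 -0.10770768]
```

Call:
{"api": "play_rows", "payload": {"motion": [[1,[0,0,0],0.035],[1,[0,0,0],0.035],[1,[0,0,0],0],[1,[0,0,0],0]]}}

```text
time_s: 46.65
tcp_pos: [0.5136, -0.0542, 0.1367]
eef_rot: [156.2, 90.0, -7.9]
contact_force: [-3.5, 0.3, 8.3]
grip_width: 0.124
```

```bash
python3 -c "
from h import *
plan([.513,-.054,.136],-72.1);print(get_obs()['ft_torque'])"
```

```text
t 46.65 tcp [ 0.5136 -0.0542  0.1367] jawyaw -74.11 q6 62.4 F [-3.5  0.3  8.3] gw 0.124
 spin rad -0.0351  shift before-spin frame [ 0.0007 -0.0004  0.0005]  after-spin frame [ 0.0007 -0.0004  0.0005]
[0.13960078 0.72441789 0.0067054 ]
```

Call:
{"api": "play_rows", "payload": {"motion": [[1,[0,0,0],-0.035],[1,[0,0,0],0],[-0.3,[0,0,0],0],[-0.3,[0,0,0],0],[-0.3,[0,0,0],0],[-0.3,[-0.02,0,0],0],[-0.3,[-0.04,0,0],0],[-0.3,[-0.04,0,0],0]]}}

```text
time_s: 47.45
tcp_pos: [0.5123, -0.054, 0.2354]
eef_rot: [-30.2, 89.8, 167.5]
contact_force: [1.6, -0.5, 0.5]
grip_width: 0.652
```

Call:
{"api": "play_rows", "payload": {"motion": [[-0.3,[-0.02,0,0],0],[-0.3,[0,0,0],0],[-0.3,[0,0,0],0]]}}

```text
time_s: 47.75
tcp_pos: [0.5133, -0.0542, 0.2553]
eef_rot: [152.5, 90.0, -9.8]
contact_force: [-0.3, 0.5, -0.8]
grip_width: 0.653
```

```bash
python3 -c "
from h import *
plan([.513,-.054,.136],-72.1)
c=cap('wrist','w21');cap('top','t21')"
```

```text
t 47.75 tcp [ 0.5133 -0.0542  0.2553] jawyaw -72.33 q6 60.6 F [-0.3  0.5 -0.8] gw 0.653
 spin rad -0.004  shift before-spin frame [ 0.1193 -0.0003  0.0003]  after-spin frame [ 0.1193 -0.0003  0.0003]
```

View pics/w21.png

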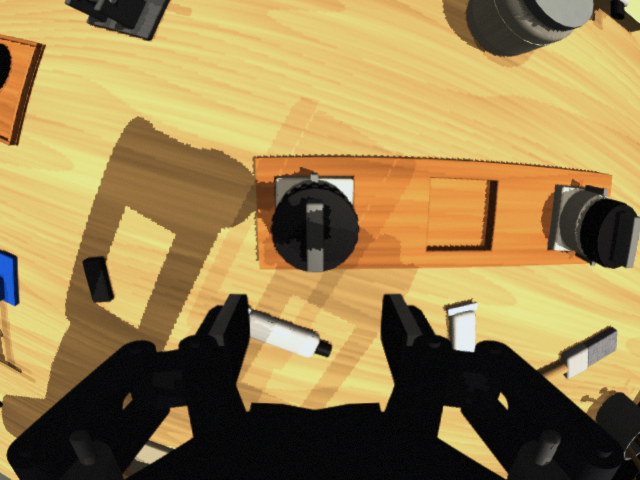

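Call:
{"api": "play_rows", "payload": {"motion": [[-0.3,[-0.02,-0.045,0.009],0],[-0.3,[-0.02,-0.045,0.009],0],[-0.3,[0,-0.045,0.009],0],[-0.3,[0,-0.045,0.009],0],[-0.3,[0,-0.045,0.009],0],[-0.3,[0,0,0],0],[-0.3,[0,0,0],0]]}}

```text
time_s: 48.55
tcp_pos: [0.4013, 0.1472, 0.2941]
eef_rot: [4.8, 89.9, -157.4]
contact_force: [0.4, 0.1, 1.4]
grip_width: 0.653
```

```bash
python3 -c "
from h import *
c=cap('wrist','w22');t=cap('top','t22');s=cap('side','s22')
for C in((.5131,-.0541),(.6057,-.3397)):
  x,y=C
  for z in (.124,.128): print(z,[tuple(np.round(proj(k,[x,y,z]),1)) for k in(t,s)])
bar(t,318,220,r=13,z=.124,vmin=75);bar(t,429,182,r=13,z=.124,vmin=75);bar(s,313,217,r=16,z=.124,vmin=75)
a=cv2.resize(t['image'][155:255,285:455],None,fx=4.7,fy=4.7,interpolation=2);cv2.imwrite('pics/c22.png',a)
a=cv2.resize(s['image'][110:280,260:400],None,fx=3.5,fy=3.5,interpolation=2);cv2.imwrite('pics/d22.png',a)"
```

```text
0.124 [(np.float64(317.5), np.float64(220.8)), (np.float64(311.2), np.float64(212.8))]
0.128 [(np.float64(317.5), np.float64(220.7)), (np.float64(311.2), np.float64(211.5))]
0.124 [(np.float64(432.1), np.float64(180.1)), (np.float64(327.1), np.float64(125.1))]
0.128 [(np.float64(432.4), np.float64(179.8)), (np.float64(327.1), np.float64(123.8))]
bar 0.5171 -0.0553 yaw 17.7 L 48 W 11 px [318. 219.]
bar 0.6049 -0.3413 yaw 19.5 L 48 W 11 px [433. 180.]
bar 0.5315 -0.0447 yaw 25.5 L 15 W 12 px [301. 213.]
```

View pics/c22.png

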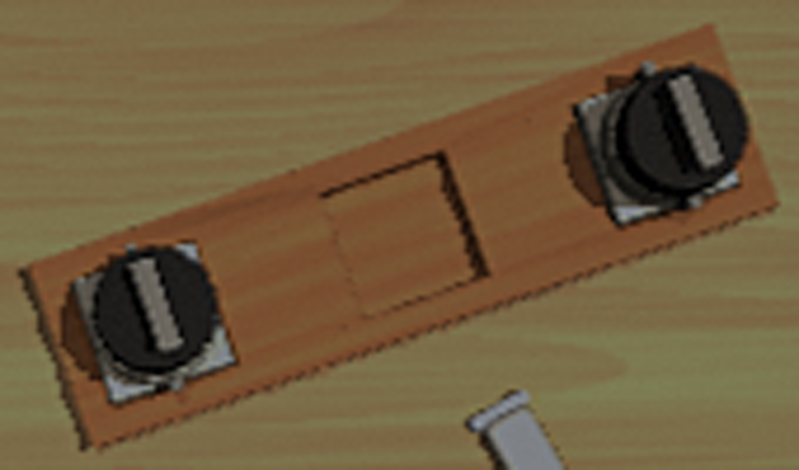

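View pics/d22.png

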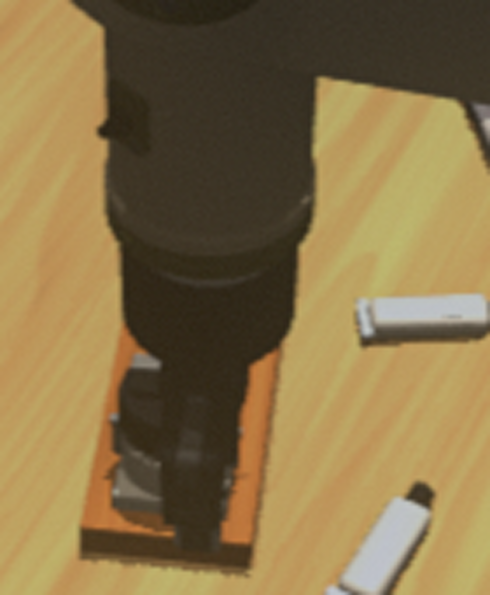

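View pics/t22.png

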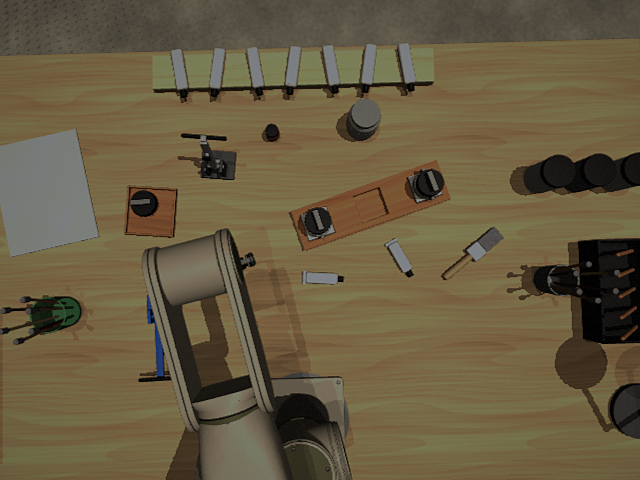

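```bash
python3 -c "
from h import *
t=cv2.imread('pics/t22.png');s=cv2.imread('pics/s22.png');w=cv2.imread('pics/w22.png')
a=cv2.resize(t[170:250,110:190],(400,400),interpolation=2);b=cv2.resize(s[350:460,130:240],(400,400),interpolation=2)
cv2.imwrite('pics/e22.png',np.hstack([a,b]))
plan([.30,-.45,.27],None)"
```

```text
t 48.7 tcp [0.4025 0.1456 0.2946] jawyaw -72.43 q6 85.5 F [-1.  -0.1 -0.5] gw 0.655
 spin rad 0  shift before-spin frame [0.0252 0.5369 0.2774]  after-spin frame [0.0252 0.5369 0.2774]
```

View pics/e22.png

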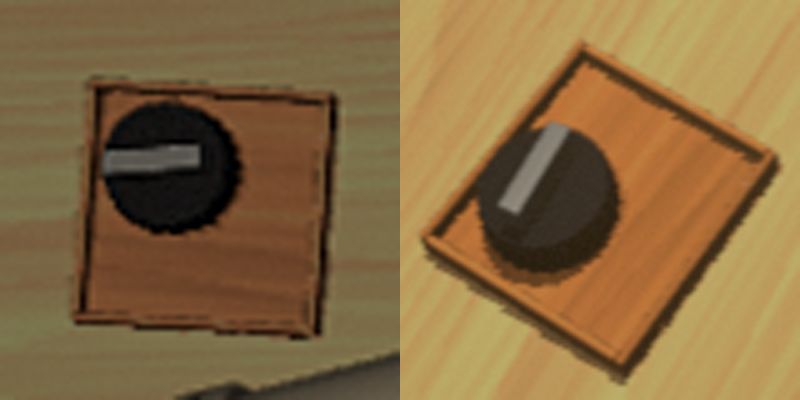

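View pics/w22.png

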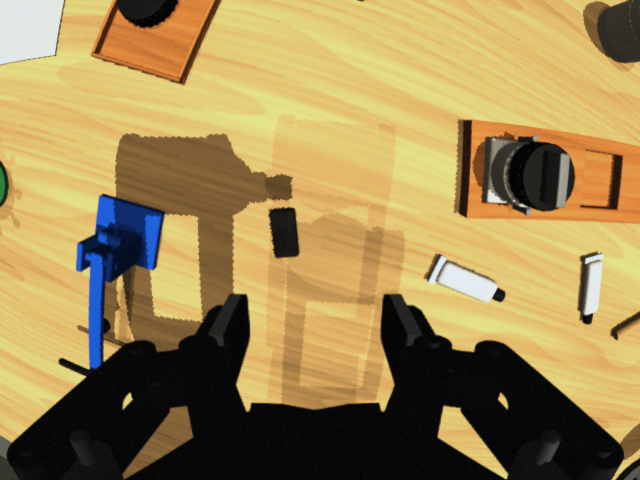

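Call:
{"api": "play_rows", "payload": {"motion": [[-0.3,[0,0.04,0.021],0],[-0.3,[0,0.04,0.021],0],[-0.3,[0,0.04,0.021],0],[-0.3,[0,0.04,0.021],0],[-0.3,[0,0.04,0.021],0],[-0.3,[0,0.04,0.021],0],[-0.3,[0,0.04,0.021],0],[-0.3,[0,0.04,0.021],0]]}}

```text
time_s: 49.5
tcp_pos: [0.3377, -0.2124, 0.2953]
eef_rot: [94.6, 90.0, -68.0]
contact_force: [0.9, -0.2, 0.1]
grip_width: 0.65
```

Call:
{"api": "play_rows", "payload": {"motion": [[-0.3,[0,0.04,0.021],0],[-0.3,[0,0.04,0.021],0],[-0.3,[0,0.04,0.021],0],[-0.3,[0,0.04,0.021],0],[-0.3,[0,0.04,0.021],0],[-0.3,[0,0,0],0],[-0.3,[0,0,0],0]]}}

```text
time_s: 50.2
tcp_pos: [0.2979, -0.4331, 0.2941]
eef_rot: [-80.7, 89.8, 116.7]
contact_force: [0.9, 0.2, 0.2]
grip_width: 0.647
```

```bash
python3 -c "
from h import *
t=cap('top','t23');s=cap('side','s23')
a=cv2.resize(s['image'][110:280,270:370],None,fx=3.5,fy=3.5,interpolation=2);cv2.imwrite('pics/d23.png',a)
b=cv2.resize(s['image'][340:460,120:250],None,fx=4,fy=4,interpolation=2);cv2.imwrite('pics/e23.png',b)
for k,(x,y) in dict(A=(.5131,-.0541),B=(.6057,-.3397)).items():
  e=np.array([np.cos(np.radians(17.9)),np.sin(np.radians(17.9))])
  for dz in(0,.004):
    print(k,dz,[tuple((np.array(proj(s,[x+q*e[0],y+q*e[1],.124+dz]))-[270,110])*3.5) for q in(-.025,.025)])
"
```

```text
A 0 [(np.float64(184.71493485408496), np.float64(363.6624182091624)), (np.float64(103.55492837936251), np.float64(355.835166356228))]
A 0.004 [(np.float64(184.81563495279156), np.float64(359.1389845954613)), (np.float64(103.45044956707892), np.float64(351.3079912198739))]
B 0 [(np.float64(234.96427648303435), np.float64(55.70146637217079)), (np.float64(164.5542842065376), np.float64(49.86707020060218))]
B 0.004 [(np.float64(235.16145318520205), np.float64(51.11431949435162)), (np.float64(164.59708876066134), np.float64(45.28123291734641))]
```

View pics/d23.png

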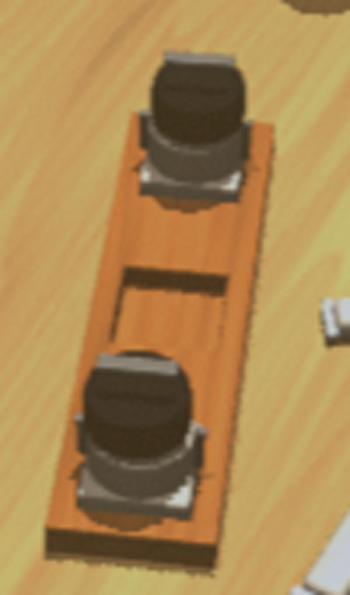

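View pics/e23.png

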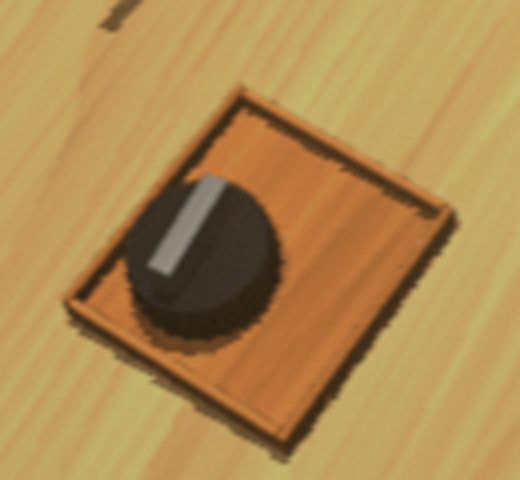

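View pics/s23.png

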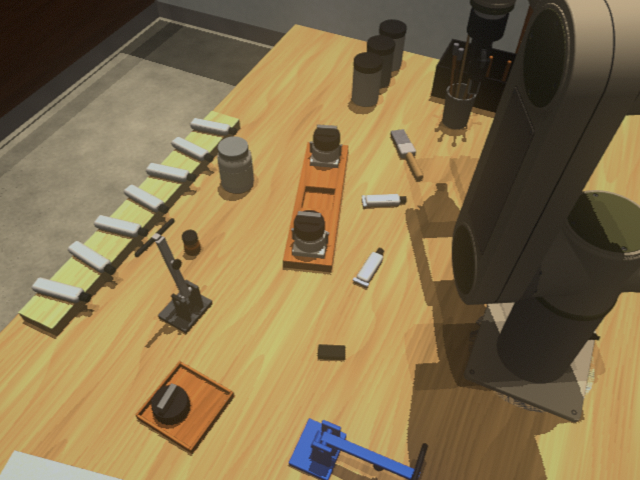

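```bash
python3 -c "
from h import *
t=cap('top');bar(t,144,203,r=12,z=.057,vmin=75);bar(t,318,220,r=12,z=.124,vmin=75);bar(t,433,180,r=12,z=.124,vmin=75)
print(onz(t,144.2,203.6,.03)); plan([.3,-.45,.3])
print(hand_in())"
```

```text
bar 0.5824 0.4002 yaw 94.1 L 45 W 10 px [141. 201.]
bar 0.5167 -0.0552 yaw 17.7 L 48 W 11 px [318. 219.]
bar 0.6049 -0.3413 yaw 19.5 L 48 W 11 px [433. 180.]
[0.57915121 0.39875096 0.03      ]
t 50.35 tcp [ 0.2995 -0.4313  0.2955] jawyaw -72.38 q6 11.5 F [-0.7  0.2 -0.6] gw 0.647
 spin rad 0  shift before-spin frame [-0.0045  0.018   0.0051]  after-spin frame [-0.0045  0.018   0.0051]
the job is handed in; nothing more can be done
None
```

I closed both pots that were present, laid the leftover lid in the tray, and left the clamp open. I handed the job in at about 50 s.

- **Clamp:** I lifted the arm past its turning point. It stays open by itself in the last pictures.
- **Freed lid:** On the left pot it stood about 4 mm too high. I turned it 45 deg, saw it would stand high, turned it back and lifted it off. On the right pot it screwed fully home.
- **Right table lid:** It rested about 8 mm too high on the left pot, so I did not turn it. It went into the tray the right way up.
- **Left table lid:** It screwed fully home on the left pot.

**Last checks**
- **Heights:** The gripper height put both lids within about 1 mm of home. In the side view neither lid stands high.
- **Bar angles:** The bars read 17.7 deg (left pot) and 19.5 deg (right pot), against about 17.9 deg for the ribs.
- **Disagreements:** The top view puts the left lid's bar 2–4 mm further out in x than the gripper did. In the side view both bars lie 1.5–2 image pixels lower than predicted. I took both for calibration error and did not chase them.
- **Tray lid:** It was found about 2–3 cm from where I laid it, probably the announced knock. It still looks flat and inside the tray near one wall, so I left it there.
- **Other supplies:** I never handled them or the blue clamp, and they look unmoved.

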